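Set starter jars on the warming plate, fold its draught screen shut and wind the timer

TASK

Wake up the sourdough starter: stand all the low black-lidded jars from in front of the warming plate upright on the plate, clear of its screen. Then fold the plate's draught screen fully shut round them, leaf by leaf - first the left wing and the left flap, then the right wing, and last the right flap, whose end strip laps over the outside of the left flap. Once the screen is shut, wind the kitchen timer up to 45 minutes, and leave the other things on the table where they are.

Things in the scene. Friction and masses are not known exactly. Their poses are not given: they have to be found in the camera images.
- plate: electric warming plate, fixed on the table: steel slab 186 (x) x 250 (y) mm, top 20 mm above the table, black hot zone 140 x 198 mm in its middle. Origin: centre of its underside; x points to the back (away from its open front), y to its left, z up. A fixed back leaf (4 mm thick, top 80 mm above the table) stands along x = +75 mm, y = -105 to +105 mm; its draught screen's wings hinge at its ends
- left_wing_hinge (a point): upright hinge of the left wing, at plate (75, 105) mm; 110 mm above the table. Each wing is 150 mm long to its flap's hinge, each flap 103 mm. Wings and flaps are 4 mm sheet from 25 to 80 mm above the table. Shut, the wings lie along y = +-105 mm
- right_wing_hinge (a point): upright hinge of the right wing, at plate (75, -105) mm; 110 mm above the table
- left_flap_hinge (a point): upright hinge of the left flap, at the free end of the left wing, 110 mm above the table. Shut, both flaps lie along plate x = -75 mm and almost meet in the middle
- right_flap_hinge (a point): upright hinge of the right flap, at the free end of the right wing, 110 mm above the table. This flap ends in a strip (26 mm long, 7 mm thick, on its outer, front side) that reaches 16 mm beyond the middle and laps over the outside of the left flap; shut in the wrong order, the left flap stops against the strip
- left_wing (a joint): angle of the left wing about its hinge at plate (75, 105) mm, rad; 0 = shut (pointing along the plate's -x), grows as it swings outwards (to +y), clockwise from above; stops at 0 and 1.6; stiff enough (0.07 N m) to stay where it is left
- left_flap (a joint): angle of the left flap about its hinge at the free end of the left wing, relative to that wing, rad; 0 = shut (square to the wing, turned inwards), 1.57 = in line with the wing; grows clockwise from above; stops at 0 and 1.6; stays where it is left (0.05 N m)
- right_wing (a joint): angle of the right wing about its hinge at plate (75, -105) mm, rad; 0 = shut (pointing along the plate's -x), grows as it swings outwards (to -y), counter-clockwise from above; stops at 0 and 1.6; stays where it is left (0.07 N m)
- right_flap (a joint): angle of the right flap about its hinge at the free end of the right wing, relative to that wing, rad; 0 = shut (square to the wing, turned inwards), 1.57 = in line with the wing; grows counter-clockwise from above; stops at 0 and 1.6; stays where it is left (0.05 N m)
- left_wing_tab (a point): top middle of the black grip tab on the left wing, 110 mm above the table; the tab stands on the leaf's upper edge, from 80 to 110 mm, 34 mm long along the leaf and 10 mm thick; z is up, x runs along the leaf towards its hinge, 95 mm away
- left_flap_tab (a point): top middle of the black grip tab on the left flap, 110 mm above the table; the tab stands on the leaf's upper edge, from 80 to 110 mm, 34 mm long along the leaf and 10 mm thick; z is up, x runs along the leaf towards its hinge, 66 mm away
- right_wing_tab (a point): top middle of the black grip tab on the right wing, 110 mm above the table; the tab stands on the leaf's upper edge, from 80 to 110 mm, 34 mm long along the leaf and 10 mm thick; z is up, x runs along the leaf towards its hinge, 95 mm away
- right_flap_tab (a point): top middle of the black grip tab on the right flap, 110 mm above the table; the tab stands on the leaf's upper edge, from 80 to 110 mm, 34 mm long along the leaf and 10 mm thick; z is up, x runs along the leaf towards its hinge, 66 mm away
- timer_dial (a joint): how far the timer is wound, rad: 0 = 0 minutes, 0.105 rad a minute, 4.71 = 45 minutes, stop at 5.76 (55 minutes). Winding turns the upper half counter-clockwise seen from above; the mainspring pulls back lightly (0.05 to about 0.1 N m to turn it) but the movement holds it where it is let go
- timer_grip (a point): middle of the cream grip bar on top of the wind-up kitchen timer (63 mm diameter, red base, cream upper half; on a black suction foot 86 mm wide that holds it fast on the table). The bar is 34 mm long along this point's y axis, about 8 mm thick along its x axis on a boss 27 mm across; point 58 mm above the table, top of the bar 66 mm, shoulder of the dial 53 mm; z is up; it turns with the dial
- jar_1: low round jar with a black lid, 54 mm diameter, 46 mm tall, 0.15 kg, upright. Origin: centre of its underside. Two to four of the jars are there
- jar_2: low round jar with a black lid, 54 mm diameter, 46 mm tall, 0.15 kg, upright. Origin: centre of its underside. Two to four of the jars are there
- jar_3: low round jar with a black lid, 54 mm diameter, 46 mm tall, 0.15 kg, upright. Origin: centre of its underside. Two to four of the jars are there
- jar_4: low round jar with a black lid, 54 mm diameter, 46 mm tall, 0.15 kg, upright. Origin: centre of its underside. Two to four of the jars are there
- pepper_mill: dark wooden pepper mill, 58 mm diameter, 135 mm tall; origin: centre of its underside; bystander
- matchbox: matchbox 36 x 53 x 14 mm, origin: centre of its underside; bystander
- teaspoon: teaspoon 132 mm long, origin: centre of its underside; bystander
- spice_1: spice jar with a yellow lid, 45 mm diameter, 100 mm tall; bystander
- yoghurt_pot: yoghurt pot, 72 mm diameter, 71 mm tall, behind the warming plate; bystander
Things that resemble listed ones, but are neither listed nor needed, are in the scene too. What is shaped like the jar_2 but turquoise or yellow is not meant.

How it is judged:
By the outcome, as a careful person would: the job done as asked, in the order asked, and still so for the second after the job is handed in, with the robot touching nothing.
Of jar_1, jar_2, jar_3, jar_4 only 2 to 4 are there at a start; the rules pass over those that are not, and their reading is None.
At some moment in a run one of jar_1, jar_2, jar_3, jar_4 may be knocked a few centimetres aside while the robot is not near it.
It also fails if it takes over 210 s, if anything falls off the work surface, if the arm or the gripper's body presses on something with over 40 N, if the wrist force passes 120 N, or if a joint passes its speed limit or range.

ROBOT

A 6-joint arm with a two-finger parallel gripper is mounted at the origin on a cart in front of the work surface, level with it; the furniture and walls round the work are solid. World frame = base frame: x ahead of the robot, y to its left, z up, the work surface at z = 0. Lengths are in mm, angles in degrees, forces in N, time in s.
With the tool pointing down it reaches from about 325 to 850 mm from the base axis. Payload 4.4 kg.
Tool frame: the origin (TCP) lies on the centre line of the jaws, within the pads' length; the fingertips stand bot.nose_length ahead of it and the grasp point (between the pads) lies 2 mm behind it (bot.nose_length is the distance from the TCP to the fingertips, in mm); z points along the fingers, y is the line along which they close (so a half turn about z gives the same grasp; the last joint's range is limited). The gripper opens to 94 mm and grips with 3 to 60 N. Pads are 16 mm wide; open, the fingers measure 119 mm over their backs; the gripper's body (75 mm by 177 mm) begins 78 mm behind the grasp point.
Start: joints at [55.835, 11.837, 88.321, -0, 79.842, -8.623], TCP at [247.938, 518.8, 190.347] pointing down, gripper open.
Joint ranges: [-156.59, 156.59], [-49.26, 127.26], [12.9, 141.05], [-63.56, 243.56], [4.71, 150.69], [-161.64, 161.64]. Speed limits (degrees/s): [159.86, 159.86, 180, 180, 180, 180].

INTERFACE

Orientations are given as a 3x3 rotation matrix whose columns are the frame's x, y, z axes.
In Python, from workcell import bot, optics, job_done gives the robot as it stands.
- The arm moves only by the tool drive_tool, never from a script. Its argument "plan" is a list of rows, each a list of 4 numbers: the shift along the tool's x, y, z in mm, then the turn about the tool's z in degrees. In form: [[tx, ty, tz, roll], ...]. A call has 1 to 8 rows; each row shifts and turns the commanded pose from where the row before left it, along the tool's axes as they then stand; what a row does not reach is not made up. A row lasts 1/8 s, in which the tool goes at most 62.5 mm and 10.7 degrees, less where a joint would pass 70% of its speed; a pose out of reach is approached as far as the arm can. A call is refused whole if a number of a shift passes 62.5 or a number of a turn 10.7, either way. A call with a gripper value outside its range is refused whole. "hand" is the opening, from 0 (shut) to 1 (fully open), set as the call begins (left out, the last holds). The fingers move at their own pace and stop on an object; the grip force is fixed at half the most. Time passes only in rows, so rows that do not move let the fingers close. It gives the time, the measured TCP pose, the force, the opening and the grip force at its end, in the units of the state.
- bot.observe(): the state, without advancing time (a new reading comes with each control period).
- optics.read_camera(name): name is "side" or "top" or "wrist"; returns a dict with "frame" (480x640x3 uint8, red, green, blue), "camera_matrix" (3x3 intrinsics, pixels), "distortion" ([k1, k2, p1, p2, k3] as OpenCV has them; the pictures are not rectified), "pose" (4x4, takes a point from camera to world coordinates); the wrist camera has in their place "mount" (4x4, takes a point from camera to tool coordinates, whose origin is the TCP and whose axes are the flange's). Camera axes: x right, y down, z forward; pixel columns grow to the right and rows downward; lengths in mm; the calibration is good to about 2 mm. A picture is of the moment at which its call begins: read the wrist's pose just before it. There is no depth.
- job_done(): hands the job in; it is judged then, once.
The state is a dict: "time_s": time; "qpos": joint angles; "qd": joint speeds; "joint_efforts": joint torques, N m; "tool_pos": TCP position; "eef_rot": TCP orientation; "wrist_force": force on the tool from outside, world axes, zero at the start; "wrist_torque": the same for the moment, N m; "width": finger opening in mm; "grasp_force": force on a finger pad.
Only numpy, scipy, OpenCV 4.12 (cv2) and the standard library are available. Lean on these libraries where they do the work, as an engineer would, in place of code of your own. Each camera call takes 0.05 s, during which the arm holds its last target. There are 200 camera calls.

## Working session

There is one attempt and no reset: what is moved stays moved. The work goes in short steps, Python scripts to look and compute and a tool call to move; the robot and the scene stay as the last step left them, time stands still between calls to the robot, and variables do not carry over. Pictures are saved under pics/ and viewed, at most 14 in all, crops included, and the job is handed in when it is done.

Besides the shell and the picture viewer there is one more tool, called after "Call:" as name(argument=value, ...), one argument or row to a line, values as JSON. drive_tool: Moves the arm, as the interface text tells. Its arguments: {"type":"object","properties":{"plan":{"type":"array","items":{"type":"array","items":{"type":"number"}}},"hand":{"type":"number"}},"required":["plan"]}

```bash
mkdir -p pics; ls; cat > h.py <<'E'
import numpy as np, cv2
from workcell import bot, optics, job_done
def snap(n,fn=None):
    s=bot.observe(); d=optics.read_camera(n); d=dict(d)
    if 'pose' not in d:
        T=np.eye(4);T[:3,:3]=s['eef_rot'];T[:3,3]=s['tool_pos'];d['pose']=T@np.array(d['mount'])
    if fn: cv2.imwrite('pics/'+fn,cv2.cvtColor(d['frame'],cv2.COLOR_RGB2BGR))
    np.savez('last_%s.npz'%n,**{k:np.array(v) for k,v in d.items() if k!='mount'})
    return d
def load(n): return dict(np.load('last_%s.npz'%n))
def ray(d,uv):
    p=cv2.undistortPoints(np.array(uv,float).reshape(-1,1,2),np.array(d['camera_matrix']),np.array(d['distortion'])).reshape(-1,2)
    P=np.array(d['pose']);return P[:3,3],np.c_[p,np.ones(len(p))]@P[:3,:3].T
def onz(d,uv,z):
    o,r=ray(d,uv);return o+r*((z-o[2])/r[:,2])[:,None]
def tri(d1,u1,d2,u2):
    o1,r1=ray(d1,u1);o2,r2=ray(d2,u2);out=[]
    for a,b in zip(r1,r2):
        s=np.linalg.lstsq(np.c_[a,-b],o2-o1,rcond=None)[0];p,q=o1+a*s[0],o2+b*s[1];out.append(np.r_[(p+q)/2,np.linalg.norm(p-q)])
    return np.array(out)
def proj(d,X):
    P=np.linalg.inv(np.array(d['pose']));X=np.array(X,float).reshape(-1,3)
    return cv2.projectPoints(X,cv2.Rodrigues(P[:3,:3])[0],P[:3,3],np.array(d['camera_matrix']),np.array(d['distortion']))[0].reshape(-1,2)
E
python3 - <<'E'
from h import *
np.set_printoptions(precision=2,suppress=True)
print(bot.nose_length,bot.observe())
for n in('side','top'):
    d=snap(n,n+'0.png');print(n,d['pose'],d['camera_matrix'])
d=snap('wrist','w0.png');print(d['mount'])
E
```

```text
pics
17.0 {'time_s': 0.0, 'qpos': array([55.83, 11.88, 88.41,  0.  , 79.84, -8.62]), 'qd': array([-0.04, -0.12, -0.09, -0.09, -0.02, -0.03]), 'joint_efforts': array([  0.  , -37.09, -28.14,   0.07,   0.04,  -0.  ]), 'tool_pos': array([247.46, 518.08, 189.19]), 'eef_rot': array([[-0.9 ,  0.43, -0.  ],
       [ 0.43,  0.9 , -0.  ],
       [ 0.  , -0.  , -1.  ]]), 'wrist_force': array([0.19, 0.28, 0.85]), 'wrist_torque': array([ 0.01,  0.04, -0.06]), 'grasp_force': 0.0, 'width': 93.85523988216325}
side [[  -1.     -0.05    0.09  422.5 ]
 [  -0.1     0.39   -0.91 1230.  ]
 [   0.01   -0.92   -0.4   656.74]
 [   0.      0.      0.      1.  ]] [[598.07   0.   319.56]
 [  0.   598.07 246.95]
 [  0.     0.     1.  ]]
top [[  -0.14   -0.96    0.24  332.42]
 [  -0.99    0.14   -0.03  -25.3 ]
 [  -0.     -0.24   -0.97 1098.86]
 [   0.      0.      0.      1.  ]] [[439.68   0.   318.98]
 [  0.   439.68 239.76]
 [  0.     0.     1.  ]]
[[   0.     -0.96   -0.28   81.3 ]
 [   1.      0.      0.      0.4 ]
 [  -0.     -0.28    0.96 -193.71]
 [   0.      0.      0.      1.  ]]
```

View pics/top0.png

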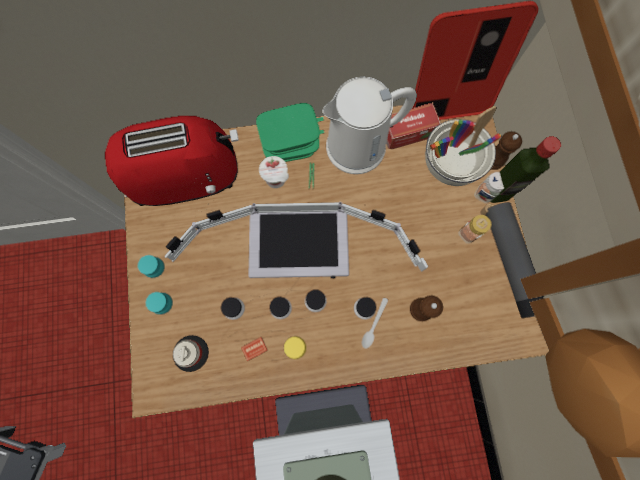

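View pics/side0.png

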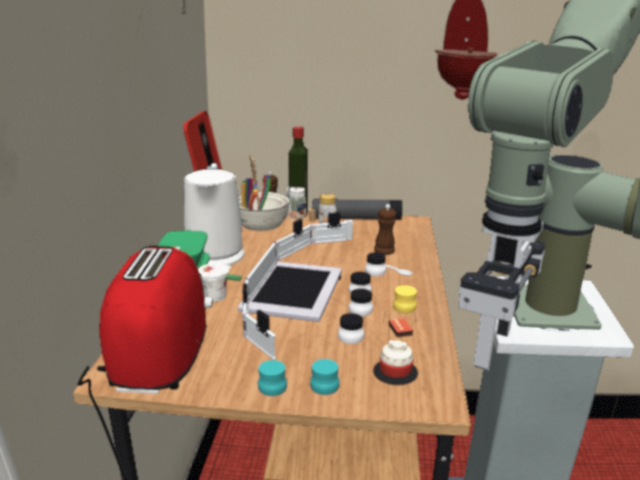

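Top view: four black-lidded jars at (232,307), (280,307), (316,300), (366,307). The plate is centred at (298,241), with wing tabs at (215,215) and (378,214), flap tabs at (173,243) and (413,247), and the timer at (188,352). The side view shows the same jars at (351,325), (361,298), (361,281) and (376,261).

```bash
python3 - <<'E'
from h import *
np.set_printoptions(precision=1,suppress=True)
t,s=load('top'),load('side')
def blobs(d,roi,lo,hi):
    x0,y0,x1,y1=roi;m=cv2.inRange(d['frame'][y0:y1,x0:x1],lo,hi)
    n,l,st,c=cv2.connectedComponentsWithStats(m)
    return [(c[i]+[x0,y0],st[i,4]) for i in range(1,n) if st[i,4]>12]
dark=((0,0,0),(60,60,60))
jt=blobs(t,(215,285,385,325),*dark);js=blobs(s,(335,245,395,345),*dark)
print('jt',jt);print('js',js)
for c,a in jt: print(onz(t,[c],46)[0])
for c,a in js: print('s',onz(s,[c],46)[0])
for roi in((200,205,230,230),(160,230,185,258),(365,205,392,228),(402,235,428,260)):
    for c,a in blobs(t,roi,*dark): print('tab',c,a,onz(t,[c],103)[0])
for roi in((240,295,280,340),(285,215,310,240),(322,208,345,230)):
    for c,a in blobs(s,roi,*dark): print('stab',c,a,onz(s,[c],100)[0])
# hot zone
m=cv2.inRange(t['frame'][205:280,245:352],*dark)
cs=max(cv2.findContours(m,0,2)[0],key=cv2.contourArea)+[245,205]
X=onz(t,cs.reshape(-1,2),20)[:,:2]
r=cv2.minAreaRect(X.astype(np.float32));print('hot',r, cv2.boxPoints(r))
# timer cream
f=t['frame'][330:375,165:212];m=cv2.inRange(f,(170,150,120),(255,250,235))
y,x=np.nonzero(m);print('timer',onz(t,[[x.mean()+165,y.mean()+330]],55),len(x))
E
```

```text
jt [(array([315.3, 299.3]), np.int32(285)), (array([231.1, 307. ]), np.int32(299)), (array([279.3, 306.6]), np.int32(294)), (array([365.8, 306.9]), np.int32(289))]
js [(array([375.9, 257.8]), np.int32(156)), (array([360.3, 278.1]), np.int32(174)), (array([360.9, 295.7]), np.int32(209)), (array([351. , 321.5]), np.int32(268))]
[445.5 -28.6  46. ]
[456.2 171.9  46. ]
[440.6  58.5  46. ]
[ 410.7 -144.7   46. ]
s [ 411.  -132.5   46. ]
s [445.6 -13.6  46. ]
s [441.1  73.6  46. ]
s [456.7 186.5  46. ]
tab [214.6 215.4] 104 [669.1 179.4 103. ]
tab [173.6 243.9] 129 [613.5 279.1 103. ]
tab [377.3 215.4] 97 [ 613.9 -201.1  103. ]
tab [413.4 247.2] 97 [ 526.2 -270.3  103. ]
stab [244.9 297.7] 19 [666.1 211.6 100. ]
stab [268.2 298.3] 178 [619.9 208.2 100. ]
stab [262.4 321.3] 167 [614.9 297.3 100. ]
stab [297.5 226.6] 87 [ 614.1 -182.2  100. ]
stab [335.2 218.1] 148 [ 523.1 -256.2  100. ]
hot ((602.9346923828125, -6.9539794921875), (193.72604370117188, 136.1280975341797), 83.2577133178711) [[ 524.   -95.2]
 [ 659.2 -111.1]
 [ 681.9   81.2]
 [ 546.7   97.2]]
timer [[366.2 286.1  55. ]] 357
```

```bash
python3 - <<'E'
import cv2
a=cv2.imread('pics/top0.png')[190:380,140:450]
cv2.imwrite('pics/c0.png',cv2.resize(a,None,fx=2.58,fy=2.58,interpolation=2))
E
```

```text
(no output)
```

View pics/c0.png

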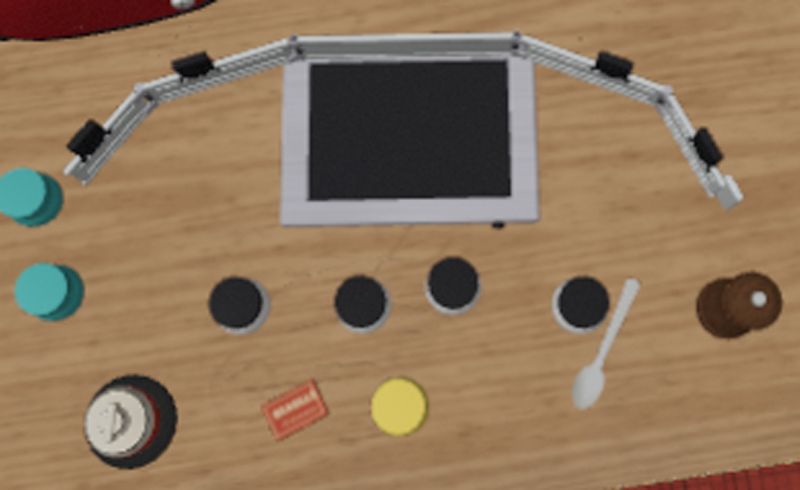

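The crop shows the same layout. The left-wing and left-flap tabs are at about (193,65) and (88,138), the right ones at (614,65) and (707,146). The spoon lies just right of the rightmost jar, and the timer's bar is visible at (112,420).

```bash
cat >> h.py <<'E'
def yawy(s): R=np.array(s['eef_rot']);return np.degrees(np.arctan2(R[1,1],R[0,1]))
def rows(tgt,start=None,step=55,rstep=10.5):
    """tgt: list of (x,y,z,yaw of tool y); prints rows from measured (or given) pose; translation and turn together"""
    if start is None:
        s=bot.observe();p=np.array(s['tool_pos']);w=yawy(s)
    else: p=np.array(start[:3],float);w=start[3]
    out=[]
    for t in tgt:
        d=np.array(t[:3])-p;dw=t[3]-w
        n=int(max(np.ceil(np.linalg.norm(d)/step),np.ceil(abs(dw)/rstep),1))
        for k in range(n):
            a=np.radians(w);y=np.array([np.cos(a),np.sin(a),0]);x=np.array([-y[1],y[0],0])
            e=d/n
            out.append([round(float(v),1) for v in (e@x,e@y,-e[2],-dw/n)]);w+=dw/n
        p=np.array(t[:3],float)
    print(out);return out
E
python3 - <<'E'
from h import *
rows([(420,172,190,83.3)])
E
```

```text
[[-38.1, -29.8, -0.1, -2.4], [-36.9, -31.3, -0.1, -2.4], [-35.5, -32.8, -0.1, -2.4], [-34.2, -34.2, -0.1, -2.4], [-32.7, -35.6, -0.1, -2.4], [-31.2, -36.9, -0.1, -2.4], [-29.7, -38.2, -0.1, -2.4], [-28.1, -39.4, -0.1, -2.4]]
```

Call:
drive_tool(
  plan=[
    [-38,-30,0,-2.4],
    [-37,-31,0,-2.4],
    [-35.5,-33,0,-2.4],
    [-34,-34,0,-2.4],
    [-33,-35.5,0,-2.4],
    [-31,-37,0,-2.4],
    [-30,-38,0,-2.4],
    [-28,-39.5,0,-2.4],
  ],
  hand=0.8,
)

```text
time_s: 1.15
tool_pos: [421.7, 171.6, 190.2]
eef_rot: [[-0.994, 0.109, 0.0], [0.109, 0.994, 0.0], [0.0, 0.0, -1.0]]
wrist_force: [0.7, -0.9, 0.6]
width: 75.1
grasp_force: 0.0
```

Call:
drive_tool(
  plan=[
    [0,0,0,0],
    [0,0,0,0],
  ],
)

```text
time_s: 1.4
tool_pos: [421.0, 173.4, 190.1]
eef_rot: [[-0.994, 0.111, -0.001], [0.111, 0.994, 0.001], [0.001, 0.0, -1.0]]
wrist_force: [0.4, -0.1, 0.1]
width: 75.2
grasp_force: 0.0
```

```bash
python3 - <<'E'
from h import *
s=bot.observe();print(s['tool_pos'],yawy(s),s['qpos'])
d=snap('wrist','w1.png')
np.set_printoptions(precision=1,suppress=True)
print(proj(d,[[456,172,46],[441,58.5,46],[366,286,60]]))
E
```

```text
[420.96972352 173.38890796 190.08624845] 83.60938793260381 [ 1.14396186e+01 -3.05562668e+00  1.04338799e+02  4.11319675e-02
  7.87621665e+01 -7.21778130e+01]
[[323.3 256.5]
 [199.  254.2]
 [450.6 143.4]]
```

View pics/w1.png

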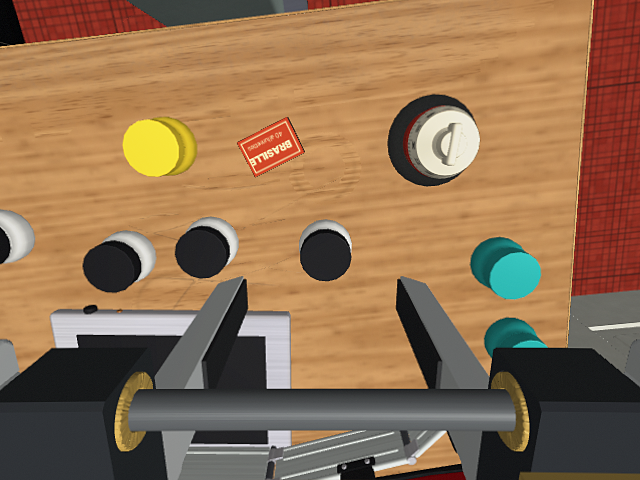

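The wrist view shows jar lids at (325,255), (202,252) and (111,266), where I predicted them, and the timer bar at (453,144). Next I triangulate the lids against the top camera.

```bash
cat >> h.py <<'E'
def lids(d,roi,lo=250):
    x0,y0,x1,y1=roi;m=cv2.inRange(d['frame'][y0:y1,x0:x1],(0,0,0),(60,60,60))
    out=[]
    for c in cv2.findContours(m,0,2)[0]:
        if cv2.contourArea(c)>lo and len(c)>=5: out.append(np.array(cv2.fitEllipse(cv2.convexHull(c))[0])+[x0,y0])
    return np.array(sorted(out,key=lambda v:v[0]))
E
python3 - <<'E'
from h import *
np.set_printoptions(precision=1,suppress=True)
w=load('wrist');t=snap('top')
a=lids(w,(70,200,380,300),1000);b=lids(t,(215,285,385,325),200)
print(a,b)
b=b[:3]
print(tri(w,a[::-1],t,b)); print(onz(t,b,46)); print(onz(w,a[::-1],46))
rows([(456,172,80,83.3)]);rows([(456,172,28,83.3)],(456,172,80,83.3),20)
E
```

```text
[[111.7 266.1]
 [202.1 251.7]
 [325.  254.8]] [[279.3 306.6]
 [315.3 299.3]
 [365.8 306.8]]
[[ 478.8  120.3  -99.2  109.9]
 [ 484.   -21.  -164.3   35.6]
 [ 460.6 -148.  -130.9   80.4]]
[[ 440.7   58.5   46. ]
 [ 445.5  -28.5   46. ]
 [ 410.9 -144.7   46. ]]
[[454.5 173.8  46. ]
 [439.   61.8  46. ]
 [443.5 -23.6  46. ]]
[[-11.8, 0.6, 36.7, 0.1], [-11.8, 0.6, 36.7, 0.1], [-11.8, 0.7, 36.7, 0.1]]
[[0.0, 0.0, 17.3, -0.0], [0.0, 0.0, 17.3, -0.0], [0.0, 0.0, 17.3, -0.0]]
```

```bash
python3 - <<'E'
from h import *
np.set_printoptions(precision=1,suppress=True)
w=load('wrist');t=load('top')
print(tri(w,[[202.1,251.7],[111.7,266.1],[325,254.8]],t,[[279.3,306.6],[315.3,299.3],[231.1,307]]))
rows([(455.5,173,80,83.5)]);rows([(455.5,173,28,83.5)],(456,173,80,83.5),20)
E
```

```text
[[441.3  59.1  38.2   0.2]
 [446.2 -28.6  37.7   0.3]
 [457.2 173.4  37.7   0.3]]
[[-11.6, 0.9, 36.7, 0.1], [-11.6, 0.9, 36.7, 0.1], [-11.6, 0.9, 36.7, 0.1]]
[[0.2, -0.0, 17.3, -0.0], [0.2, -0.0, 17.3, -0.0], [0.2, -0.0, 17.3, -0.0]]
```

Call:
drive_tool(
  plan=[
    [-12,1,37,0],
    [-12,0,37,0],
    [-12,0,36,0],
    [0,0,18,0],
    [0,0,17,0],
    [0,0,17,0],
    [0,0,0,0],
  ],
)

```text
time_s: 2.38
tool_pos: [455.9, 170.3, 27.1]
eef_rot: [[-0.994, 0.11, -0.003], [0.11, 0.994, -0.001], [0.003, -0.001, -1.0]]
wrist_force: [-0.4, 0.4, 0.1]
width: 75.6
grasp_force: 0.0
```

Call:
drive_tool(
  plan=[
    [0,0,0,0],
    [0,0,0,0],
    [0,0,0,0],
    [0,0,0,0],
    [0,0,0,0],
  ],
  hand=0.4,
)

```text
time_s: 3.0
tool_pos: [458.2, 170.5, 29.1]
eef_rot: [[-0.994, 0.111, 0.002], [0.111, 0.994, 0.001], [-0.002, 0.001, -1.0]]
wrist_force: [0.1, 1.9, 4.2]
width: 46.0
grasp_force: 30.0
```

Call:
drive_tool(
  plan=[
    [0,0,-20,0],
    [0,0,-40,0],
    [0,0,-40,0],
    [0,0,0,0],
  ],
)

```text
time_s: 3.5
tool_pos: [459.9, 170.3, 131.1]
eef_rot: [[-0.994, 0.11, 0.007], [0.11, 0.994, 0.001], [-0.007, 0.001, -1.0]]
wrist_force: [0.7, -0.1, -2.1]
width: 46.1
grasp_force: 30.0
```

```bash
python3 - <<'E'
from h import *
s=bot.observe();print(s['tool_pos'],yawy(s),s['width'],s['grasp_force'],s['wrist_force'])
d=snap('wrist','w2.png')
E
```

```text
[459.85251168 170.29547486 131.06835577] 83.66132350559205 46.14628116895274 29.999470710754395 [ 0.70818542 -0.06814612 -2.11997613]
```

View pics/w2.png

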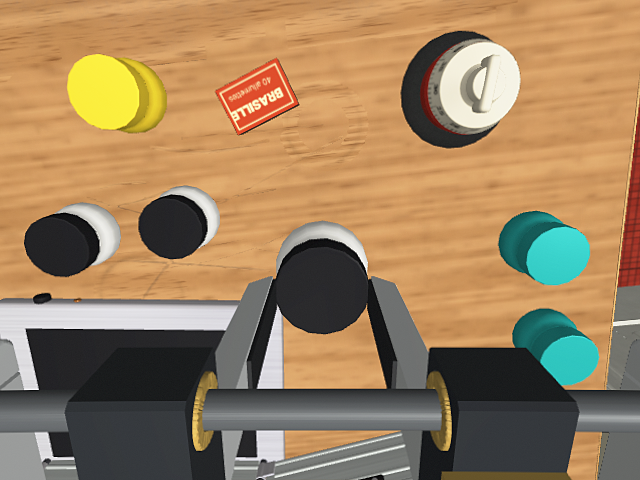

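```bash
python3 - <<'E'
from h import *
np.set_printoptions(precision=1,suppress=True)
d=load('wrist');p=np.array([459.9,170.3,131.1])
R=np.array(bot.observe()['eef_rot'])
for z in (-15,-10,0): print(z,proj(d,[p+R@[0,0,z]]))
m=cv2.inRange(d['frame'][225:340,265:380],(0,0,0),(60,60,60))
c=np.array([322,285]);
for z in (112+37,112+34.,131+18): 
  q=onz(d,[[322,286],[276,286],[368,286]],z);print(z,(q[0]-p)@R,np.linalg.norm(q[1]-q[2]))
E
```

```text
-15 [[320.3 293.7]]
-10 [[320.3 289.6]]
0 [[320.4 282. ]]
149 [  5.5   0.8 -17.9] 45.23347387877445
146.0 [  4.2   0.8 -14.9] 46.00781141370586
149 [  5.5   0.8 -17.9] 45.23347387877445
```

```bash
python3 - <<'E'
from h import *
rows([(644.5,33.5,130,83.3),(644.5,33.5,70,83.3)])
E
```

```text
[[-40.1, -23.0, -0.3, 0.1], [-40.1, -22.9, -0.3, 0.1], [-40.2, -22.9, -0.3, 0.1], [-40.2, -22.8, -0.3, 0.1], [-40.2, -22.8, -0.3, 0.1], [0.0, 0.0, 30.0, 0.0], [0.0, 0.0, 30.0, 0.0]]
```

Call:
drive_tool(
  plan=[
    [-40,-23,0,0],
    [-40,-23,0,0],
    [-40,-23,0,0],
    [-40,-23,0,0],
    [-40,-23,0,0],
    [0,0,25,0],
    [0,0,25,0],
    [0,0,0,0],
  ],
)

```text
time_s: 4.55
tool_pos: [638.4, 33.8, 72.1]
eef_rot: [[-0.994, 0.111, -0.012], [0.111, 0.994, 0.001], [0.012, -0.001, -1.0]]
wrist_force: [-0.9, 1.1, -1.9]
width: 46.1
grasp_force: 30.0
```

Call:
drive_tool(
  plan=[
    [0,0,10,0],
    [0,0,8,0],
    [0,0,6,0],
    [0,0,3,0],
    [0,0,0,0],
    [0,0,0,0],
  ],
)

```text
time_s: 5.3
tool_pos: [643.7, 33.7, 51.8]
eef_rot: [[-0.994, 0.11, 0.001], [0.11, 0.994, -0.0], [-0.001, 0.0, -1.0]]
wrist_force: [0.1, 0.2, -1.7]
width: 45.8
grasp_force: 30.0
```

Call:
drive_tool(
  plan=[
    [0,0,1.5,0],
    [0,0,0,0],
    [0,0,0,0],
  ],
)

```text
time_s: 5.68
tool_pos: [643.4, 33.7, 49.9]
eef_rot: [[-0.994, 0.11, -0.0], [0.11, 0.994, -0.0], [0.0, -0.0, -1.0]]
wrist_force: [0.4, -0.3, -1.7]
width: 45.5
grasp_force: 30.0
```

Call:
drive_tool(
  plan=[
    [0,0,0,0],
    [0,0,0,0],
    [0,0,0,0],
    [0,0,-20,0],
    [0,0,-50,0],
    [0,0,-20,0],
  ],
  hand=0.75,
)

```text
time_s: 6.42
tool_pos: [646.3, 33.5, 145.1]
eef_rot: [[-0.994, 0.11, 0.008], [0.11, 0.994, -0.001], [-0.008, 0.0, -1.0]]
wrist_force: [0.2, 0.3, 0.1]
width: 70.3
grasp_force: 0.0
```

```bash
python3 - <<'E'
from h import *
np.set_printoptions(precision=1,suppress=True)
rows([(560,58,150,83.3)])
t=snap('top');b=lids(t,(215,285,385,325),200);print(onz(t,b,42))
E
```

```text
[[44.2, 7.4, -2.4, 0.2], [44.3, 7.3, -2.4, 0.2]]
[[ 445.9  -28.6   42. ]
 [ 411.2 -145.2   42. ]]
```

```bash
python3 - <<'E'
from h import *
rows([(438,59,120,83.3)])
E
```

```text
[[52.7, 0.6, 6.7, 0.1], [52.7, 0.5, 6.7, 0.1], [52.7, 0.4, 6.7, 0.1], [52.7, 0.3, 6.7, 0.1]]
```

Call:
drive_tool(
  plan=[
    [52,0.5,7,0],
    [52,0.5,7,0],
    [52,0.5,6,0],
    [53,0,6,0],
    [0,0,0,0],
    [0,0,0,0],
  ],
  hand=0.8,
)

```text
time_s: 7.22
tool_pos: [436.7, 58.2, 114.1]
eef_rot: [[-0.994, 0.11, 0.002], [0.11, 0.994, -0.0], [-0.002, 0.0, -1.0]]
wrist_force: [0.7, 0.3, 0.7]
width: 75.0
grasp_force: 0.0
```

```bash
cat >> h.py <<'E'
def wl(roi=(30,150,610,345)):
    s=bot.observe();d=snap('wrist');a=lids(d,roi,1500)
    for u in a:
        m=tuple(u.astype(int));print(u.round(),onz(d,[u],42)[0].round(1))
    print('tcp',np.round(s['tool_pos'],1),round(yawy(s),1));return d
E
python3 - <<'E'
from h import *
wl()
t=snap('top');b=lids(t,(245,190,352,275),150);print(b)
E
```

```text
[ 35. 237.] [ 410.5 -142.5   42. ]
[205. 265.] [444.4 -27.4  42. ]
[322. 247.] [440.1  59.1  42. ]
tcp [436.7  58.2 114.1] 83.7
[[300.37358093 239.67320633]]
```

Call:
drive_tool(
  plan=[
    [-3.5,0.5,30,0],
    [0,0,25,0],
    [0,0,18,0],
    [0,0,11,0],
    [0,0,0,0],
  ],
)

```text
time_s: 7.95
tool_pos: [439.7, 58.3, 29.4]
eef_rot: [[-0.994, 0.111, -0.001], [0.111, 0.994, 0.0], [0.001, -0.0, -1.0]]
wrist_force: [-0.3, 0.4, 0.6]
width: 75.5
grasp_force: 0.0
```

Call:
drive_tool(
  plan=[
    [0,0,0,0],
    [0,0,0,0],
    [0,0,0,0],
    [0,0,0,0],
    [0,0,-20,0],
    [0,0,-40,0],
    [0,0,-30,0],
    [0,0,0,0],
  ],
  hand=0.4,
)

```text
time_s: 8.95
tool_pos: [441.9, 58.2, 122.5]
eef_rot: [[-0.994, 0.11, 0.007], [0.11, 0.994, -0.0], [-0.007, 0.0, -1.0]]
wrist_force: [0.9, -0.3, -0.3]
width: 37.8
grasp_force: 0.0
```

```bash
python3 - <<'E'
from h import *
s=bot.observe();p=np.array(s['tool_pos']);R=np.array(s['eef_rot'])
d=snap('wrist');a=lids(d,(240,200,400,340),3000);print(a,(onz(d,a,p[2]+15)-p)@R)
# place plate (32,-45)
c=np.array([603,-7])+32*np.array([.993,-.117])-45*np.array([.117,.993]);print(c)
rows([(c[0]+4,c[1],p[2],83.3)])
E
```

```text
[[321.44233704 236.64808655]] [[ 29.81750047   0.55957252 -15.20143943]]
[629.511 -55.429]
[[-40.9, -18.3, -0.4, 0.1], [-41.0, -18.3, -0.4, 0.1], [-41.0, -18.2, -0.4, 0.1], [-41.0, -18.2, -0.4, 0.1], [-41.0, -18.1, -0.4, 0.1]]
```

```bash
python3 - <<'E'
from h import *
import cv2
wl()
cv2.imwrite('pics/w3.png',cv2.cvtColor(load('wrist')['frame'],4))
E
```

```text
[ 41. 230.] [ 410.5 -142.    42. ]
[207. 258.] [444.7 -27.3  42. ]
[321. 240.] [440.3  59.   42. ]
tcp [440.2  58.4 120.6] 83.7
```

View pics/w3.png

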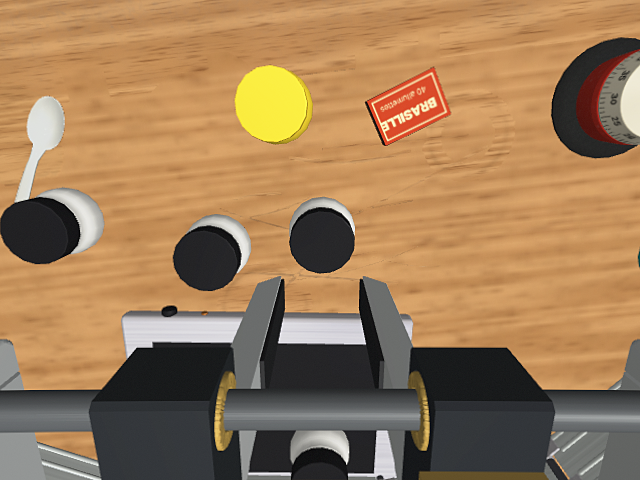

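The fingers hadn't finished closing before the lift, and the jar is undisturbed at (321,240). The jars measure about 46 mm across and 38 mm tall. I'll retry a little lower and close for longer.

Call:
drive_tool(
  plan=[
    [0,0.5,0,0],
    [0,0,0,0],
    [0,0,0,0],
    [0,0,30,0],
    [0,0,30,0],
    [0,0,20,0],
    [0,0,15,0],
    [0,0,0,0],
  ],
  hand=0.8,
)

```text
time_s: 10.05
tool_pos: [438.3, 59.0, 23.8]
eef_rot: [[-0.994, 0.111, -0.003], [0.111, 0.994, 0.0], [0.003, -0.0, -1.0]]
wrist_force: [-0.3, -0.1, -0.6]
width: 75.1
grasp_force: 0.0
```

Call:
drive_tool(
  plan=[
    [0,0,0,0],
    [0,0,0,0],
    [0,0,0,0],
    [0,0,0,0],
    [0,0,0,0],
    [0,0,0,0],
    [0,0,0,0],
    [0,0,0,0],
  ],
  hand=0.35,
)

```text
time_s: 11.05
tool_pos: [440.1, 58.8, 25.5]
eef_rot: [[-0.994, 0.11, 0.001], [0.11, 0.994, -0.0], [-0.001, -0.0, -1.0]]
wrist_force: [-1.6, -0.0, 6.3]
width: 46.7
grasp_force: 30.0
```

Call:
drive_tool(
  plan=[
    [0,0,-20,0],
    [0,0,-40,0],
    [0,0,-35,0],
    [0,0,0,0],
    [0,0,0,0],
  ],
)

```text
time_s: 11.68
tool_pos: [438.0, 59.0, 118.2]
eef_rot: [[-0.994, 0.11, -0.003], [0.11, 0.994, 0.0], [0.003, -0.0, -1.0]]
wrist_force: [-0.2, -0.4, -2.6]
width: 47.0
grasp_force: 30.0
```

```bash
python3 - <<'E'
from h import *
s=bot.observe();p=np.array(s['tool_pos']);print(s['width'],p)
rows([(630,-55.5,p[2],83.3)])
E
```

```text
47.006268802397265 [437.98018761  59.02076297 118.18153949]
[[-40.7, -18.5, -0.0, 0.1], [-40.7, -18.5, -0.0, 0.1], [-40.7, -18.4, -0.0, 0.1], [-40.8, -18.4, -0.0, 0.1], [-40.8, -18.3, -0.0, 0.1]]
```

Call:
drive_tool(
  plan=[
    [-41,-18.5,0,0],
    [-41,-18.5,0,0],
    [-41,-18.5,0,0],
    [-40.5,-18,0,0],
    [-40,-18,0,0],
    [0,0,25,0],
    [0,0,25,0],
    [0,0,0,0],
  ],
)

```text
time_s: 12.68
tool_pos: [626.9, -53.6, 63.9]
eef_rot: [[-0.994, 0.111, -0.011], [0.111, 0.994, 0.003], [0.011, 0.001, -1.0]]
wrist_force: [-0.2, 0.1, -1.3]
width: 47.0
grasp_force: 30.0
```

Call:
drive_tool(
  plan=[
    [0,0,10,0],
    [0,0,7,0],
    [0,0,3,0],
    [0,0,0,0],
    [0,0,0,0],
  ],
)

```text
time_s: 13.3
tool_pos: [632.0, -54.6, 50.4]
eef_rot: [[-0.994, 0.11, 0.001], [0.11, 0.994, -0.0], [-0.001, -0.0, -1.0]]
wrist_force: [-0.8, -0.4, -1.3]
width: 47.3
grasp_force: 30.0
```

Call:
drive_tool(
  plan=[
    [0,0,2,0],
    [0,0,2,0],
    [0,0,0,0],
    [0,0,0,0],
  ],
)

```text
time_s: 13.8
tool_pos: [631.5, -54.5, 45.8]
eef_rot: [[-0.994, 0.11, -0.0], [0.11, 0.994, 0.0], [0.0, 0.0, -1.0]]
wrist_force: [0.2, -1.1, -1.8]
width: 47.1
grasp_force: 30.0
```

Call:
drive_tool(
  plan=[
    [0,0,0,0],
    [0,0,0,0],
    [0,0,0,0],
    [0,0,0,0],
    [0,0,-20,0],
    [0,0,-45,0],
    [0,0,-10,0],
  ],
  hand=0.75,
)

```text
time_s: 14.68
tool_pos: [634.9, -55.2, 126.4]
eef_rot: [[-0.994, 0.11, 0.009], [0.11, 0.994, -0.002], [-0.009, -0.001, -1.0]]
wrist_force: [-0.1, 0.2, 0.1]
width: 70.6
grasp_force: 0.0
```

```bash
python3 - <<'E'
from h import *
rows([(442,-27,120,83.3)])
E
```

```text
[[48.7, 1.7, 1.6, 0.1], [48.7, 1.6, 1.6, 0.1], [48.7, 1.5, 1.6, 0.1], [48.7, 1.5, 1.6, 0.1]]
```

Call:
drive_tool(
  plan=[
    [48.5,1.5,2,0],
    [48.5,1.5,2,0],
    [48.5,1.5,2,0],
    [48,1.5,0,0],
    [0,0,0,0],
    [0,0,0,0],
    [0,0,0,0],
  ],
  hand=0.8,
)

```text
time_s: 15.55
tool_pos: [441.7, -27.7, 115.6]
eef_rot: [[-0.994, 0.111, 0.002], [0.111, 0.994, -0.001], [-0.002, -0.0, -1.0]]
wrist_force: [0.0, 0.0, 0.2]
width: 75.2
grasp_force: 0.0
```

```bash
python3 - <<'E'
from h import *
wl()
cv2.imwrite('pics/w4.png',cv2.cvtColor(load('wrist')['frame'],4))
E
```

```text
[152. 217.] [ 410.2 -144.1   42. ]
[320. 246.] [444.8 -28.4  42. ]
[407. 621.] [840.8  14.2  42. ]
tcp [441.7 -27.7 115.6] 83.7
```

View pics/w4.png

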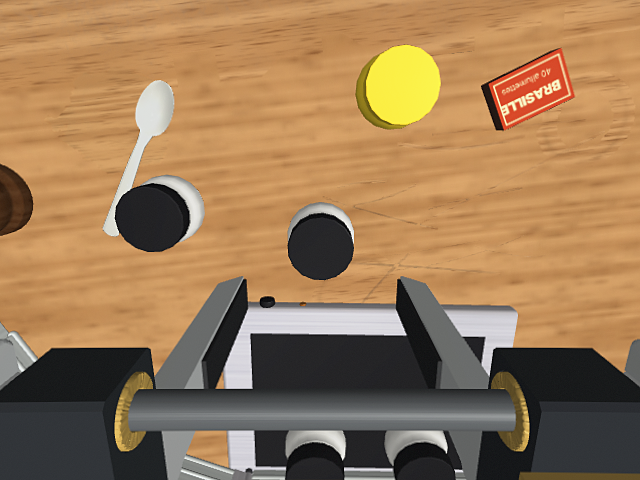

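Jar 3 is at (320,246), and jar 4 at (152,217) with the spoon handle just left of it. The two placed jars stand upright at the bottom of the frame.

Call:
drive_tool(
  plan=[
    [-3,-1,30,0],
    [0,0,30,0],
    [0,0,18,0],
    [0,0,12,0],
    [0,0,0,0],
  ],
)

```text
time_s: 16.23
tool_pos: [442.6, -28.5, 24.2]
eef_rot: [[-0.994, 0.11, -0.002], [0.11, 0.994, 0.0], [0.002, 0.0, -1.0]]
wrist_force: [-0.2, -1.3, 0.4]
width: 75.4
grasp_force: 0.0
```

Call:
drive_tool(
  plan=[
    [0,0,0,0],
    [0,0,0,0],
    [0,0,0,0],
    [0,0,0,0],
    [0,0,0,0],
    [0,0,0,0],
    [0,0,0,0],
    [0,0,0,0],
  ],
  hand=0.35,
)

```text
time_s: 17.23
tool_pos: [443.4, -28.7, 25.5]
eef_rot: [[-0.994, 0.11, 0.001], [0.11, 0.994, -0.0], [-0.001, -0.0, -1.0]]
wrist_force: [-0.6, -0.3, 5.5]
width: 47.0
grasp_force: 30.0
```

Call:
drive_tool(
  plan=[
    [0,0,-20,0],
    [0,0,-40,0],
    [0,0,-35,0],
    [0,0,0,0],
    [0,0,0,0],
  ],
)

```text
time_s: 17.85
tool_pos: [441.3, -28.1, 118.1]
eef_rot: [[-0.994, 0.11, -0.003], [0.11, 0.994, 0.001], [0.003, 0.001, -1.0]]
wrist_force: [0.1, -0.1, -2.8]
width: 47.4
grasp_force: 30.0
```

```bash
python3 - <<'E'
from h import *
s=bot.observe();p=np.array(s['tool_pos']);print(s['width'],p)
ex=np.array([.993,-.117]);ey=np.array([.117,.993]);c=np.array([603,-7])-32*ex+45*ey;c2=np.array([603,-7])-32*ex-45*ey;print(c,c2)
rows([(c2[0],c2[1],p[2],83.3)])
E
```

```text
47.38556710664041 [441.3361926  -28.09765762 118.13129093]
[576.489  41.429] [565.959 -47.941]
[[-42.0, -2.0, -0.0, 0.1], [-42.0, -1.9, -0.0, 0.1], [-42.0, -1.8, -0.0, 0.1]]
```

Call:
drive_tool(
  plan=[
    [-42,-2,0,0],
    [-42,-2,0,0],
    [-41,-2,0,0],
    [0,0,25,0],
    [0,0,25,0],
    [0,0,10,0],
    [0,0,7,0],
    [0,0,0,0],
  ],
)

```text
time_s: 18.85
tool_pos: [566.0, -48.2, 52.4]
eef_rot: [[-0.994, 0.111, -0.001], [0.111, 0.994, 0.0], [0.001, 0.0, -1.0]]
wrist_force: [-0.2, 0.1, -1.4]
width: 46.9
grasp_force: 30.0
```

Call:
drive_tool(
  plan=[
    [0,0,3,0],
    [0,0,2,0],
    [0,0,0,0],
    [0,0,0,0],
    [0,0,0,0],
  ],
)

```text
time_s: 19.48
tool_pos: [566.5, -48.3, 48.0]
eef_rot: [[-0.994, 0.11, 0.0], [0.11, 0.994, -0.0], [-0.0, -0.0, -1.0]]
wrist_force: [0.2, 0.4, -1.6]
width: 46.5
grasp_force: 30.0
```

Call:
drive_tool(
  plan=[
    [0,0,2,0],
    [0,0,0,0],
    [0,0,0,0],
  ],
)

```text
time_s: 19.85
tool_pos: [566.3, -48.3, 45.8]
eef_rot: [[-0.994, 0.11, -0.0], [0.11, 0.994, 0.0], [0.0, 0.0, -1.0]]
wrist_force: [-0.3, -0.8, -1.3]
width: 47.2
grasp_force: 30.0
```

Call:
drive_tool(
  plan=[
    [0,0,0,0],
    [0,0,0,0],
    [0,0,0,0],
    [0,0,0,0],
    [0,0,-20,0],
    [0,0,-45,0],
    [0,0,-10,0],
  ],
  hand=0.75,
)

```text
time_s: 20.72
tool_pos: [569.0, -48.9, 124.3]
eef_rot: [[-0.994, 0.11, 0.007], [0.11, 0.994, -0.002], [-0.007, -0.001, -1.0]]
wrist_force: [0.1, -0.2, 0.1]
width: 70.9
grasp_force: 0.0
```

```bash
python3 - <<'E'
from h import *
rows([(410,-144,123,-15)])
E
```

```text
[[14.8, -11.2, 0.1, 9.9], [12.6, -13.6, 0.1, 9.9], [10.1, -15.5, 0.1, 9.9], [7.3, -17.0, 0.1, 9.9], [4.3, -18.0, 0.1, 9.9], [1.1, -18.5, 0.1, 9.9], [-2.1, -18.4, 0.1, 9.9], [-5.2, -17.8, 0.1, 9.9], [-8.2, -16.6, 0.1, 9.9], [-10.9, -15.0, 0.1, 9.9]]
```

Call:
drive_tool(
  plan=[
    [15,-11,0,9.9],
    [12.5,-13.5,0,9.9],
    [10,-15.5,0,9.9],
    [7,-17,0,9.9],
    [4,-18,0,9.9],
    [1,-18.5,0,9.9],
    [-2,-18.5,0,9.9],
    [-5,-18,0,9.9],
  ],
)

```text
time_s: 21.72
tool_pos: [437.9, -124.1, 119.8]
eef_rot: [[-0.072, 0.997, -0.001], [0.997, 0.072, 0.001], [0.001, -0.001, -1.0]]
wrist_force: [0.2, 0.1, -0.1]
width: 70.3
grasp_force: 0.0
```

Call:
drive_tool(
  plan=[
    [-8,-16.5,0,9.9],
    [-11,-15,0,9.9],
    [0,0,0,0],
    [0,0,0,0],
    [0,0,0,0],
  ],
)

```text
time_s: 22.35
tool_pos: [407.8, -142.6, 120.7]
eef_rot: [[0.263, 0.965, 0.0], [0.965, -0.263, 0.0], [0.0, -0.0, -1.0]]
wrist_force: [-0.2, 0.3, -0.0]
width: 70.3
grasp_force: 0.0
```

```bash
python3 - <<'E'
from h import *
wl()
s=bot.observe();w=yawy(s);print(s['tool_pos'],w)
cv2.imwrite('pics/w5.png',cv2.cvtColor(load('wrist')['frame'],4))
E
```

```text
[327. 243.] [ 411.7 -144.5   42. ]
tcp [ 407.8 -142.6  120.7] -15.2
[ 407.76980069 -142.58642945  120.75777038] -15.241095196521684
```

View pics/w5.png

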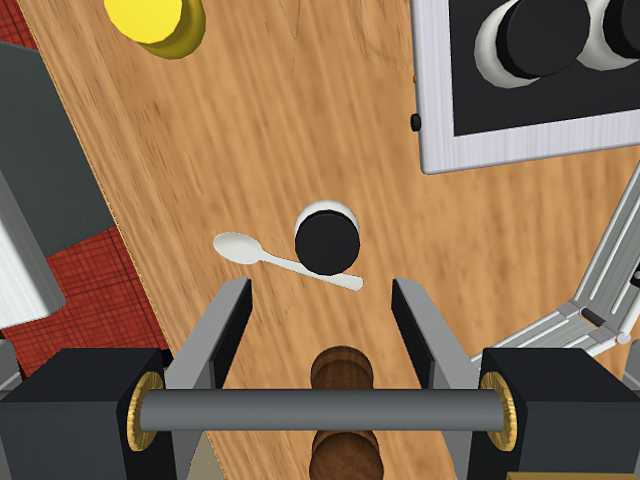

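Jar 4's lid is at (327,243). The spoon handle passes beneath it at row ~255–285, so both fingers can land clear of it.

Call:
drive_tool(
  plan=[
    [1,4,30,0],
    [0,0,30,0],
    [0,0,20,0],
    [0,0,14,0],
    [0,0,0,0],
  ],
)

```text
time_s: 23.02
tool_pos: [410.9, -142.4, 26.0]
eef_rot: [[0.264, 0.965, -0.002], [0.965, -0.264, 0.001], [0.001, -0.002, -1.0]]
wrist_force: [0.4, -0.4, 0.2]
width: 70.6
grasp_force: 0.0
```

Call:
drive_tool(
  plan=[
    [0,0,0,0],
    [0,0,0,0],
    [0,0,0,0],
    [0,0,0,0],
    [0,0,0,0],
    [0,0,0,0],
    [0,0,0,0],
    [0,0,0,0],
  ],
  hand=0.35,
)

```text
time_s: 24.02
tool_pos: [412.1, -143.4, 27.6]
eef_rot: [[0.265, 0.964, 0.001], [0.964, -0.265, -0.001], [-0.0, 0.001, -1.0]]
wrist_force: [-0.6, 1.2, 5.1]
width: 46.5
grasp_force: 30.0
```

Call:
drive_tool(
  plan=[
    [0,0,-20,0],
    [0,0,-40,0],
    [0,0,-35,0],
    [0,0,0,0],
    [0,0,0,0],
  ],
)

```text
time_s: 24.65
tool_pos: [410.3, -142.3, 120.3]
eef_rot: [[0.265, 0.964, -0.002], [0.964, -0.265, 0.001], [0.001, -0.003, -1.0]]
wrist_force: [-0.1, 0.4, -3.0]
width: 46.6
grasp_force: 30.0
```

```bash
python3 - <<'E'
from h import *
s=bot.observe();p=np.array(s['tool_pos']);print(s['width'],p)
rows([(576.5,41.4,p[2],83.3)])
E
```

```text
46.559282329004354 [ 410.29080723 -142.28719822  120.25983641]
[[22.1, 11.2, -0.0, -9.9], [19.9, 14.8, -0.0, -9.9], [17.0, 18.0, -0.0, -9.9], [13.7, 20.6, -0.0, -9.9], [10.0, 22.7, -0.0, -9.9], [5.9, 24.0, -0.0, -9.9], [1.7, 24.7, -0.0, -9.9], [-2.5, 24.6, -0.0, -9.9], [-6.7, 23.8, -0.0, -9.9], [-10.7, 22.3, -0.0, -9.9]]
```

Call:
drive_tool(
  plan=[
    [22,11,0,-9.9],
    [20,15,0,-9.9],
    [17,18,0,-9.9],
    [13.5,20.5,0,-9.9],
    [10,22.5,0,-9.9],
    [6,24,0,-9.9],
    [2,24.5,0,-9.9],
    [-2.5,24.5,0,-9.9],
  ],
)

```text
time_s: 25.65
tool_pos: [541.8, 4.9, 118.7]
eef_rot: [[-0.9, 0.435, -0.005], [0.435, 0.9, 0.001], [0.005, -0.002, -1.0]]
wrist_force: [-0.3, -0.2, -1.1]
width: 46.8
grasp_force: 30.0
```

Call:
drive_tool(
  plan=[
    [-6.5,24,0,-9.9],
    [-10.5,22.5,0,-9.9],
    [0,0,0,0],
    [0,0,20,0],
    [0,0,20,0],
    [0,0,12,0],
    [0,0,0,0],
    [0,0,0,0],
  ],
)

```text
time_s: 26.65
tool_pos: [576.6, 41.0, 70.3]
eef_rot: [[-0.994, 0.111, 0.001], [0.111, 0.994, -0.0], [-0.001, -0.0, -1.0]]
wrist_force: [1.1, 0.7, -1.2]
width: 46.6
grasp_force: 30.0
```

Call:
drive_tool(
  plan=[
    [0,0,10,0],
    [0,0,8,0],
    [0,0,4,0],
    [0,0,0,0],
    [0,0,0,0],
    [0,0,0,0],
  ],
)

```text
time_s: 27.4
tool_pos: [576.1, 41.3, 48.0]
eef_rot: [[-0.994, 0.11, -0.0], [0.11, 0.994, -0.0], [0.0, -0.0, -1.0]]
wrist_force: [-1.3, -0.3, 0.9]
width: 46.8
grasp_force: 30.0
```

Call:
drive_tool(
  plan=[
    [0,0,0,0],
    [0,0,0,0],
    [0,0,0,0],
    [0,0,0,0],
    [0,0,-20,0],
    [0,0,-50,0],
    [0,0,-25,0],
  ],
  hand=0.75,
)

```text
time_s: 28.28
tool_pos: [577.8, 41.2, 145.7]
eef_rot: [[-0.994, 0.11, 0.004], [0.11, 0.994, -0.0], [-0.004, 0.0, -1.0]]
wrist_force: [-0.5, 0.6, -0.7]
width: 70.3
grasp_force: 0.0
```

```bash
python3 - <<'E'
from h import *
rows([(560,179,170,83.3)])
E
```

```text
[[11.0, 45.0, -8.1, 0.1], [11.1, 45.0, -8.1, 0.1], [11.2, 45.0, -8.1, 0.1]]
```

```bash
python3 - <<'E'
from h import *
rows([(667,179,185,14)])
E
```

```text
[[-10.5, 21.0, -5.6, 10.0], [-6.7, 22.5, -5.6, 10.0], [-2.7, 23.3, -5.6, 10.0], [1.3, 23.4, -5.6, 10.0], [5.4, 22.8, -5.6, 10.0], [9.2, 21.6, -5.6, 10.0], [12.8, 19.6, -5.6, 10.0]]
```

Call:
drive_tool(
  plan=[
    [-10.5,21,-10,10],
    [-6.5,22.5,-10,10],
    [-2.5,23,-10,10],
    [1.5,23.5,-6,10],
    [5.5,23,0,10],
    [9,21.5,0,10],
    [13,19.5,0,10],
    [0,0,0,0],
  ],
  hand=0.4,
)

```text
time_s: 29.28
tool_pos: [665.3, 180.2, 178.4]
eef_rot: [[-0.239, 0.971, -0.0], [0.971, 0.239, 0.0], [0.0, -0.0, -1.0]]
wrist_force: [-0.7, -0.1, -0.3]
width: 37.6
grasp_force: 0.0
```

Call:
drive_tool(
  plan=[
    [0,0,0,0],
    [0,0,0,0],
    [0,0,0,0],
  ],
)

```text
time_s: 29.65
tool_pos: [664.9, 178.4, 179.0]
eef_rot: [[-0.236, 0.972, 0.0], [0.972, 0.236, -0.0], [-0.0, 0.0, -1.0]]
wrist_force: [-0.6, -0.3, -0.2]
width: 37.6
grasp_force: 0.0
```

```bash
python3 - <<'E'
from h import *
s=bot.observe();print(s['tool_pos'],yawy(s))
w=snap('wrist');t=snap('top')
a=cv2.cvtColor(w['frame'],4);b=cv2.cvtColor(t['frame'],4)[170:350,130:450]
im=np.zeros((600,800,3),np.uint8);im[:300,:400]=cv2.resize(a,(400,300));
im=np.hstack([cv2.resize(a,(400,300)),np.zeros((300,400,3),np.uint8)])
im=np.vstack([im[:, :400].repeat(1,0) if 0 else np.hstack([cv2.resize(a,(400,300)),cv2.resize(b,(400,300))])])
cv2.imwrite('pics/m6.png',im)
E
```

```text
[664.92929879 178.38468798 179.03851348] 13.647710836330248
```

View pics/m6.png

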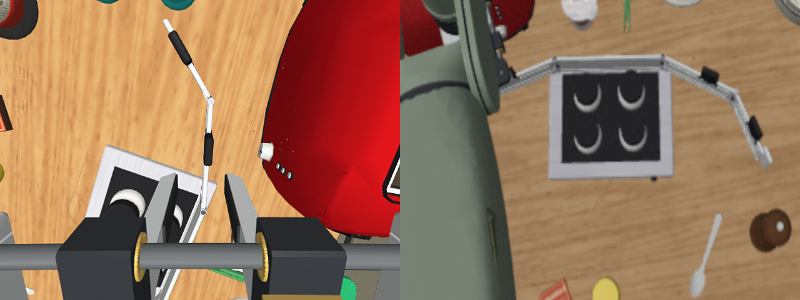

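The wrist half shows the wing tab at (208,148) and the flap tab at (180,47), and the toaster beside the wing. The top half shows all four jars standing on the plate in a 2×2, well clear of the edges.

```bash
cat >> h.py <<'E'
def tabs(d,roi,z=110,lo=300):
    x0,y0,x1,y1=roi;m=cv2.inRange(d['frame'][y0:y1,x0:x1],(0,0,0),(60,60,60));out=[]
    for c in cv2.findContours(m,0,2)[0]:
        if cv2.contourArea(c)<lo: continue
        X=onz(d,c.reshape(-1,2)+[x0,y0],z)[:,:2].astype(np.float32);r=cv2.minAreaRect(X);b=cv2.boxPoints(r)
        e=[b[1]-b[0],b[2]-b[1]];e=max(e,key=np.linalg.norm)
        print('tab px',(c.reshape(-1,2).mean(0)+[x0,y0]).round(),'c',np.round(r[0],1),'size',np.round(r[1],1),'dir',round(float(np.degrees(np.arctan2(e[1],e[0])))%180,1));out.append(r)
    return out
E
python3 - <<'E'
from h import *
w=load('wrist')
tabs(w,(255,30,345,275),105)
s=bot.observe();print(proj(w,[np.array(s['tool_pos'])*[1,1,0]+[0,0,105]]))
E
```

```text
tab px [335. 238.] c [672.5 185.2] size [10.5 43.3] dir 101.2
tab px [288.  76.] c [618.4 281.6] size [ 9.6 35.4] dir 134.4
[[320.96628289 242.87530217]]
```

```bash
python3 - <<'E'
from h import *
np.set_printoptions(precision=1,suppress=True)
w=load('wrist');t=load('top')
print(tri(w,[[425,242]],t,[[211,188]]))
for z in(100,150,180): print(z,onz(t,[[237,165],[233,180],[215,195],[237,140]],z), onz(w,[[424,240],[424,300],[440,120]],z))
E
```

```text
[[751.2 188.8  69.6   2. ]]
100 [[790.2 114.7 100. ]
 [752.8 128.1 100. ]
 [720.8 174.5 100. ]
 [856.1 108.  100. ]] [[738.5 197.2 100. ]
 [753.4 151.2 100. ]
 [722.9 280.2 100. ]]
150 [[767.2 107.7 150. ]
 [731.8 120.5 150. ]
 [701.4 164.5 150. ]
 [829.9 101.3 150. ]] [[721.5 208.3 150. ]
 [733.7 170.7 150. ]
 [708.7 276.1 150. ]]
180 [[753.5 103.5 180. ]
 [719.1 115.9 180. ]
 [689.7 158.5 180. ]
 [814.2  97.3 180. ]] [[711.4 215.  180. ]
 [721.8 182.5 180. ]
 [700.3 273.6 180. ]]
```

Toaster face starts near x≈745, so a gripper straddling the wing would put its body close to it. I'll instead push the wing from outside with closed fingers, body lengthwise along the wing.

```bash
cat >> h.py <<'E'
C=np.array([603.,-7.]);EX=np.array([.9932,-.1167]);EY=np.array([.1167,.9932])
def u(a): a=np.radians(a);return np.array([np.cos(a),np.sin(a)])
E
python3 - <<'E'
from h import *
L=C+75*EX+105*EY;print(L)
def P(th,off,yaw): q=L+95*u(173.3-th)+off*u(83.3-th);return (q[0],q[1],95,yaw)
a=P(72,21,101)
rows([(a[0],a[1],180,101),(a[0],a[1],95,101)],None,45)
arc=[P(th,13+(0 if 173.3-th<153 else 1.5),min(173.3-th,153)) for th in range(72,-1,-6)]
print('arc');rows(arc,a)
E
```

```text
[689.7435  88.5335]
[[0.1, 3.1, -0.1, -9.7], [-0.4, 3.0, -0.1, -9.7], [-0.9, 2.9, -0.1, -9.7], [-1.4, 2.7, -0.1, -9.7], [-1.9, 2.4, -0.1, -9.7], [-2.2, 2.1, -0.1, -9.7], [-2.6, 1.7, -0.1, -9.7], [-2.8, 1.2, -0.1, -9.7], [-3.0, 0.7, -0.1, -9.7], [0.0, 0.0, 42.5, -0.0], [0.0, 0.0, 42.5, -0.0]]
arc
[[8.0, -0.0, -0.0, -0.3], [10.0, 0.8, -0.0, -6.0], [10.0, 0.8, -0.0, -6.0], [10.0, 0.8, -0.0, -6.0], [10.0, 0.8, -0.0, -6.0], [10.0, 0.8, -0.0, -6.0], [10.0, 0.8, -0.0, -6.0], [10.0, 0.8, -0.0, -6.0], [10.0, 0.8, -0.0, -6.0], [8.5, 1.0, -0.0, -3.7], [10.0, 0.6, -0.0, -0.0], [10.0, -0.5, -0.0, -0.0], [9.9, -1.5, -0.0, -0.0]]
```

Call:
drive_tool(
  plan=[
    [0,3,0,-9.7],
    [-0.5,3,0,-9.7],
    [-1,3,0,-9.7],
    [-1.5,2.5,0,-9.7],
    [-2,2.5,0,-9.7],
    [-2,2,0,-9.7],
    [-2.5,1.5,0,-9.7],
    [-3,1,0,-9.7],
  ],
  hand=0,
)

```text
time_s: 30.75
tool_pos: [688.7, 184.5, 178.9]
eef_rot: [[-1.0, -0.028, 0.0], [-0.028, 1.0, -0.0], [-0.0, -0.0, -1.0]]
wrist_force: [-0.0, 0.0, 0.5]
width: 0.2
grasp_force: 0.0
```

Call:
drive_tool(
  plan=[
    [-3,1,0,-9.7],
    [0,0,0,0],
    [0,0,0,0],
  ],
)

```text
time_s: 31.12
tool_pos: [691.5, 185.7, 178.8]
eef_rot: [[-0.982, -0.188, -0.0], [-0.188, 0.982, -0.0], [0.0, 0.0, -1.0]]
wrist_force: [-0.2, 0.3, 0.9]
width: 0.6
grasp_force: 0.0
```

```bash
python3 - <<'E'
from h import *
s=bot.observe();print(s['tool_pos'],yawy(s),s['qpos'],s['width'])
rows([(691.9,185.4,95,101)])
w=snap('wrist');tabs(w,(200,30,420,275),105)
E
```

```text
[691.48795722 185.67088206 178.84983605] 100.82204345092002 [ 8.11518229e+00  2.93634589e+01  6.63606160e+01 -2.06119570e-04
  8.42852884e+01 -9.27068406e+01] 0.627226774455796
[[-0.2, -0.2, 41.9, -0.1], [-0.2, -0.2, 41.9, -0.1]]
tab px [320. 210.] c [670.7 180.5] size [15.9 33.8] dir 100.9
tab px [222.  99.] c [614.   95.3] size [ 28.9 103. ] dir 172.8
```

Call:
drive_tool(
  plan=[
    [0,0,42,0],
    [0,0,40,0],
    [0,0,0,0],
    [8,0,0,0],
    [10,1,0,-6],
    [10,1,0,-6],
    [10,1,0,-6],
    [10,1,0,-6],
  ],
)

```text
time_s: 32.17
tool_pos: [646.5, 174.7, 100.5]
eef_rot: [[-0.818, -0.576, 0.005], [-0.576, 0.818, 0.001], [-0.005, -0.003, -1.0]]
wrist_force: [-0.5, 0.1, 0.1]
width: 0.5
grasp_force: 0.0
```

Call:
drive_tool(
  plan=[
    [10,1,0,-6],
    [10,0.5,0,-6],
    [10,0.5,0,-6],
    [10,1,0,-6],
    [8.5,1,0,-3.5],
    [10,0.5,0,0],
    [0,0,0,0],
  ],
)

```text
time_s: 33.05
tool_pos: [604.8, 133.1, 98.6]
eef_rot: [[-0.464, -0.886, 0.003], [-0.886, 0.464, 0.0], [-0.001, -0.002, -1.0]]
wrist_force: [-0.3, -0.1, 0.8]
width: 0.5
grasp_force: 0.0
```

```bash
python3 - <<'E'
from h import *
s=bot.observe();print(s['tool_pos'],yawy(s),s['qpos'],s['wrist_force'])
L=C+75*EX+105*EY
for th in(12,6,0):
  q=L+95*u(173.3-th)+14.5*u(83.3-th);rows([(q[0],q[1],s['tool_pos'][2],yawy(s))])
w=snap('wrist','w7.png')
E
```

```text
[604.75313924 133.10737339  98.6039359 ] 152.35164925201488 [ 4.41236834e+00  2.18449392e+01  8.68783358e+01 -2.26792947e-03
  7.11254580e+01 -1.47938639e+02] [-0.34136158 -0.07158473  0.83807649]
[[0.5, 0.1, -0.0, -0.0]]
[[10.5, -0.4, -0.0, -0.0]]
[[20.5, -2.1, -0.0, -0.0]]
```

View pics/w7.png

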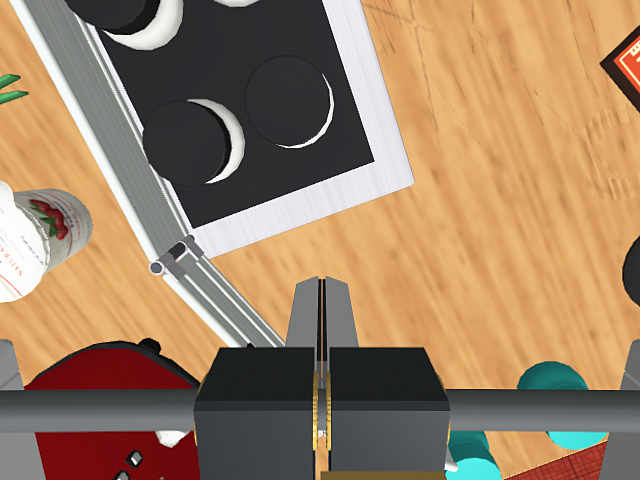

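```bash
python3 - <<'E'
from h import *
np.set_printoptions(precision=1,suppress=True)
w=load('wrist')
print(onz(w,[[156,268],[235,345]],80), onz(w,[[156,268],[30,5]],80))
print(onz(w,[[156,268],[190,240]],110))
t=snap('top');tabs(t,(120,180,260,280),105,40)
cv2.imwrite('pics/t8.png',cv2.resize(cv2.cvtColor(t['frame'],4)[170:320,120:440],None,fx=2.5,fy=2.5))
E
```

```text
[[690.2  87.8  80. ]
 [675.8 153.   80. ]] [[690.2  87.8  80. ]
 [666.2 -52.   80. ]]
[[672.8  84.1 110. ]
 [649.7  79.6 110. ]]
tab px [190. 268.] c [549.2 235.7] size [ 25.1 140. ] dir 92.4
tab px [208. 233.] c [629.  191.2] size [42.5 41.3] dir 2.2
tab px [242. 190.] c [725.6 113.1] size [67.6 44.2] dir 36.6
```

View pics/t8.png

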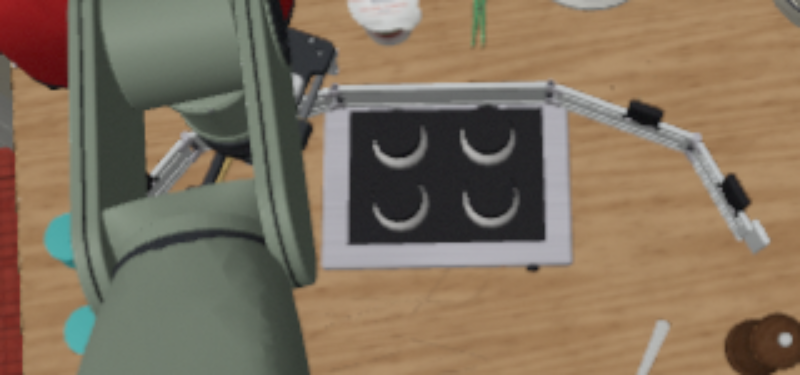

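The wing hasn't moved: its line still runs at yaw ~102°, so the finger passed over the tab. I'll touch the table at a free spot to calibrate the real fingertip height.

```bash
python3 - <<'E'
from h import *
np.set_printoptions(precision=1,suppress=True)
rows([(560,178,30,152.4)])
w=load('wrist');s=bot.observe();p=np.array(s['tool_pos']);R=np.array(s['eef_rot'])
for x in(-8,0,8):
  print(x,proj(w,[p+R@[x,12.5,z] for z in(-20,0,10,17)]))
E
```

```text
[[-9.3, 30.1, 33.9, 0.0], [-9.3, 30.1, 33.9, 0.0]]
-8 [[346.9 312. ]
 [344.7 295. ]
 [343.7 287.7]
 [343.  282.9]]
0 [[347.2 297.3]
 [344.9 281.5]
 [343.9 274.6]
 [343.2 270.2]]
8 [[347.5 282.2]
 [345.2 267.6]
 [344.1 261.3]
 [343.5 257.2]]
```

Call:
drive_tool(
  plan=[
    [-9.5,30,30,0],
    [-9.5,30,30,0],
    [0,0,0,0],
    [0,0,0,0],
  ],
)

```text
time_s: 33.65
tool_pos: [561.3, 178.2, 37.9]
eef_rot: [[-0.462, -0.887, 0.002], [-0.887, 0.462, -0.0], [-0.001, -0.002, -1.0]]
wrist_force: [1.0, -0.0, 0.5]
width: 0.6
grasp_force: 0.0
```

Call:
drive_tool(
  plan=[
    [0,0,8,0],
    [0,0,0,0],
    [0,0,0,0],
  ],
)

```text
time_s: 34.02
tool_pos: [560.3, 177.8, 29.2]
eef_rot: [[-0.463, -0.886, 0.001], [-0.886, 0.463, 0.0], [-0.0, -0.001, -1.0]]
wrist_force: [-0.2, 0.2, 0.7]
width: 0.1
grasp_force: 0.0
```

Call:
drive_tool(
  plan=[
    [0,0,4,0],
    [0,0,0,0],
    [0,0,0,0],
  ],
)

```text
time_s: 34.4
tool_pos: [559.6, 178.2, 24.8]
eef_rot: [[-0.462, -0.887, -0.0], [-0.887, 0.462, -0.0], [0.0, 0.0, -1.0]]
wrist_force: [0.3, -0.9, 0.2]
width: 0.3
grasp_force: 0.0
```

Call:
drive_tool(
  plan=[
    [0,0,3,0],
    [0,0,0,0],
    [0,0,0,0],
  ],
)

```text
time_s: 34.78
tool_pos: [559.7, 178.2, 21.8]
eef_rot: [[-0.462, -0.887, -0.0], [-0.887, 0.462, 0.0], [0.0, 0.0, -1.0]]
wrist_force: [0.5, 0.4, -0.3]
width: 0.6
grasp_force: 0.0
```

Call:
drive_tool(
  plan=[
    [0,0,3,0],
    [0,0,0,0],
    [0,0,0,0],
  ],
)

```text
time_s: 35.15
tool_pos: [559.6, 178.2, 18.8]
eef_rot: [[-0.462, -0.887, -0.0], [-0.887, 0.462, -0.0], [0.0, 0.0, -1.0]]
wrist_force: [-0.9, 0.0, -0.9]
width: 0.7
grasp_force: 0.0
```

Call:
drive_tool(
  plan=[
    [0,0,2,0],
    [0,0,0,0],
    [0,0,0,0],
  ],
)

```text
time_s: 35.52
tool_pos: [559.7, 178.2, 16.8]
eef_rot: [[-0.462, -0.887, -0.0], [-0.887, 0.462, 0.0], [0.0, 0.0, -1.0]]
wrist_force: [0.3, -0.7, 0.2]
width: 0.3
grasp_force: 0.0
```

Call:
drive_tool(
  plan=[
    [0,0,2,0],
    [0,0,0,0],
    [0,0,0,0],
  ],
)

```text
time_s: 35.9
tool_pos: [559.6, 178.2, 14.8]
eef_rot: [[-0.462, -0.887, -0.0], [-0.887, 0.462, -0.0], [0.0, 0.0, -1.0]]
wrist_force: [0.4, 0.2, 0.2]
width: 0.4
grasp_force: 0.0
```

Call:
drive_tool(
  plan=[
    [0,0,2,0],
    [0,0,0,0],
    [0,0,0,0],
  ],
)

```text
time_s: 36.28
tool_pos: [559.6, 178.2, 12.8]
eef_rot: [[-0.462, -0.887, -0.0], [-0.887, 0.462, -0.0], [0.0, 0.0, -1.0]]
wrist_force: [-0.7, -0.7, 0.5]
width: 0.6
grasp_force: 0.0
```

Call:
drive_tool(
  plan=[
    [0,0,2,0],
    [0,0,0,0],
    [0,0,0,0],
  ],
)

```text
time_s: 36.65
tool_pos: [559.7, 178.2, 10.8]
eef_rot: [[-0.462, -0.887, -0.0], [-0.887, 0.462, -0.0], [0.0, 0.0, -1.0]]
wrist_force: [-0.6, -0.4, -0.2]
width: 0.4
grasp_force: 0.0
```

Call:
drive_tool(
  plan=[
    [0,0,2,0],
    [0,0,0,0],
    [0,0,0,0],
  ],
)

```text
time_s: 37.02
tool_pos: [559.6, 178.2, 8.8]
eef_rot: [[-0.462, -0.887, -0.0], [-0.887, 0.462, -0.0], [0.0, 0.0, -1.0]]
wrist_force: [-0.5, -0.6, -0.2]
width: 0.6
grasp_force: 0.0
```

Call:
drive_tool(
  plan=[
    [0,0,2,0],
    [0,0,0,0],
    [0,0,0,0],
  ],
)

```text
time_s: 37.4
tool_pos: [559.6, 178.2, 6.8]
eef_rot: [[-0.462, -0.887, -0.0], [-0.887, 0.462, -0.0], [0.0, 0.0, -1.0]]
wrist_force: [-0.1, -0.2, 0.0]
width: 0.3
grasp_force: 0.0
```

Call:
drive_tool(
  plan=[
    [0,0,2,0],
    [0,0,0,0],
    [0,0,0,0],
  ],
)

```text
time_s: 37.78
tool_pos: [559.7, 178.2, 4.8]
eef_rot: [[-0.462, -0.887, -0.0], [-0.887, 0.462, -0.0], [0.0, 0.0, -1.0]]
wrist_force: [-0.3, 0.1, -0.7]
width: 0.4
grasp_force: 0.0
```

Call:
drive_tool(
  plan=[
    [0,0,2,0],
    [0,0,0,0],
    [0,0,0,0],
  ],
)

```text
time_s: 38.15
tool_pos: [559.6, 178.2, 2.8]
eef_rot: [[-0.462, -0.887, -0.0], [-0.887, 0.462, -0.0], [0.0, 0.0, -1.0]]
wrist_force: [-0.1, 1.2, 0.5]
width: 0.7
grasp_force: 0.0
```

Call:
drive_tool(
  plan=[
    [0,0,2,0],
    [0,0,0,0],
    [0,0,0,0],
  ],
)

```text
time_s: 38.52
tool_pos: [559.6, 178.2, 0.8]
eef_rot: [[-0.462, -0.887, -0.0], [-0.887, 0.462, 0.0], [0.0, 0.0, -1.0]]
wrist_force: [-0.5, -0.5, 0.2]
width: 0.7
grasp_force: 0.0
```

```bash
python3 - <<'E'
from h import *
d=snap('side');print(bot.observe()['wrist_force'])
np.set_printoptions(precision=1,suppress=True)
print(proj(d,[[559.6,178.2,z] for z in (-15,0,15,40,80)]))
cv2.imwrite('pics/s9.png',cv2.resize(cv2.cvtColor(d['frame'],4)[180:380,200:420],None,fx=2.7,fy=2.7))
E
```

```text
[-0.75079734  0.33253779  0.5440013 ]
[[300.9 341.9]
 [300.8 335.7]
 [300.8 329.5]
 [300.8 319. ]
 [300.7 301.8]]
```

View pics/s9.png

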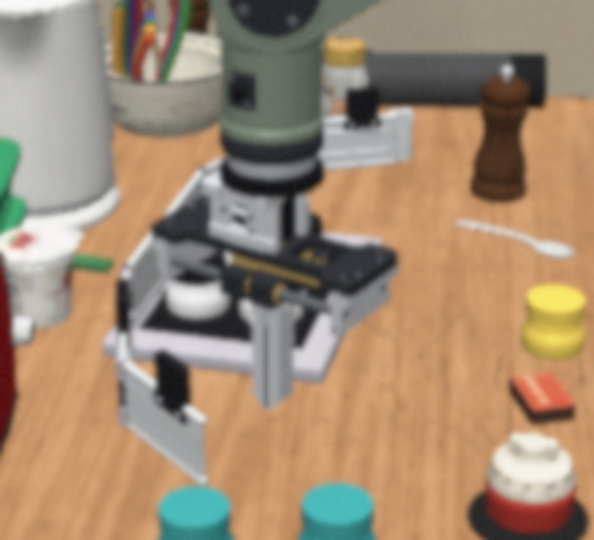

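The side view puts the fingertip at crop (268,405), full frame (299,330). That is about z≈14 while the reported TCP is 0.8, so heights appear biased by ~+30. I'll check that against the earlier lid rays.

```bash
python3 - <<'E'
from h import *
np.set_printoptions(precision=1,suppress=True)
t=load('top');w=load('wrist')
a=np.radians(83.61);y=np.array([np.cos(a),np.sin(a),0]);x=np.array([-y[1],y[0],0])
M=np.array(optics.read_camera('wrist')['mount'])
for b in(0,15,30):
    T=np.eye(4);T[:3,:3]=np.c_[x,y,[0,0,-1]];T[:3,3]=[421,173.4,190.1+b];w['pose']=T@M
    print(b,tri(w,[[202.1,251.7],[111.7,266.1],[325,254.8]],t,[[279.3,306.6],[315.3,299.3],[231.1,307]]))
s=snap('side')
print(tri(t,[[279.3,306.6],[315.3,299.3],[231.1,307]],s,[[360.9,293.5],[360.3,276],[351,319]]))
E
```

```text
0 [[441.2  58.9  40.4   0. ]
 [446.1 -28.6  39.6   0. ]
 [456.8 172.8  40.8   0.1]]
15 [[440.6  58.2  54.3   1.9]
 [445.2 -28.3  55.3   1.5]
 [456.4 171.6  53.3   3.2]]
30 [[440.1  57.5  68.2   3.8]
 [444.2 -28.   71.1   3. ]
 [456.1 170.4  65.8   6.4]]
[[441.1  58.7  43.7   0.6]
 [445.9 -28.6  44.    0.4]
 [456.9 172.2  43.4   0.9]]
```

Call:
drive_tool(
  plan=[
    [0,0,4,0],
    [0,0,4,0],
    [0,0,0,0],
    [0,0,0,0],
  ],
)

```text
time_s: 39.17
tool_pos: [559.6, 178.2, -7.3]
eef_rot: [[-0.462, -0.887, -0.0], [-0.887, 0.462, -0.0], [0.0, 0.0, -1.0]]
wrist_force: [-1.2, 0.5, 0.0]
width: 0.1
grasp_force: 0.0
```

Call:
drive_tool(
  plan=[
    [0,0,3,0],
    [0,0,0,0],
    [0,0,0,0],
  ],
)

```text
time_s: 39.55
tool_pos: [559.7, 178.2, -10.2]
eef_rot: [[-0.462, -0.887, -0.0], [-0.887, 0.462, -0.0], [0.0, -0.0, -1.0]]
wrist_force: [0.2, 0.6, -0.7]
width: 0.5
grasp_force: 0.0
```

Call:
drive_tool(
  plan=[
    [0,0,2,0],
    [0,0,0,0],
    [0,0,0,0],
  ],
)

```text
time_s: 39.92
tool_pos: [559.7, 178.2, -12.2]
eef_rot: [[-0.462, -0.887, -0.0], [-0.887, 0.462, 0.0], [0.0, 0.0, -1.0]]
wrist_force: [0.5, -0.5, 0.7]
width: 0.3
grasp_force: 0.0
```

Call:
drive_tool(
  plan=[
    [0,0,2,0],
    [0,0,0,0],
    [0,0,0,0],
  ],
)

```text
time_s: 40.3
tool_pos: [559.6, 178.2, -14.2]
eef_rot: [[-0.462, -0.887, -0.0], [-0.887, 0.462, -0.0], [0.0, 0.0, -1.0]]
wrist_force: [-0.2, 0.3, -0.1]
width: 1.0
grasp_force: 0.0
```

Call:
drive_tool(
  plan=[
    [0,0,2,0],
    [0,0,0,0],
    [0,0,0,0],
  ],
)

```text
time_s: 40.67
tool_pos: [560.0, 178.2, -14.8]
eef_rot: [[-0.462, -0.887, 0.0], [-0.887, 0.462, -0.0], [-0.0, -0.0, -1.0]]
wrist_force: [-2.9, -0.2, 6.7]
width: 0.6
grasp_force: 3.7
```

Contact is at reported TCP z = −14.8, so the fingertips sit 15 mm above the reported TCP. I'll use that from here and redo the wing push with the TCP at 70.

```bash
python3 - <<'E'
from h import *
rows([(562,178,110,152),(691.5,185.4,115,101)])
E
```

```text
[[-0.2, -0.6, -41.6, 0.2], [-0.2, -0.6, -41.6, 0.2], [-0.2, -0.6, -41.6, 0.2], [-13.5, -22.2, -1.0, 10.2], [-17.2, -19.4, -1.0, 10.2], [-20.4, -16.1, -1.0, 10.2], [-22.9, -12.2, -1.0, 10.2], [-24.7, -8.0, -1.0, 10.2]]
```

Call:
drive_tool(
  plan=[
    [0,0,-45,0],
    [0,0,-45,0],
    [0,0,-45,0],
    [-13.5,-22,0,10.2],
    [-17,-19.5,0,10.2],
    [-20.5,-16,0,10.2],
    [-23,-12,0,10.2],
    [-24.5,-8,0,10.2],
  ],
)

```text
time_s: 41.68
tool_pos: [689.5, 186.9, 118.6]
eef_rot: [[-0.981, -0.193, -0.0], [-0.193, 0.981, -0.0], [0.0, 0.0, -1.0]]
wrist_force: [0.3, 0.5, -0.1]
width: 0.3
grasp_force: 0.0
```

Call:
drive_tool(
  plan=[
    [0,0,0,0],
    [0,0,0,0],
    [0,0,0,0],
  ],
)

```text
time_s: 42.05
tool_pos: [687.8, 187.0, 118.8]
eef_rot: [[-0.98, -0.2, -0.001], [-0.2, 0.98, -0.0], [0.001, 0.0, -1.0]]
wrist_force: [0.1, -0.2, -0.2]
width: 0.6
grasp_force: 0.0
```

```bash
python3 - <<'E'
from h import *
L=C+75*EX+105*EY
def P(th,off,yaw): q=L+95*u(173.3-th)+off*u(83.3-th);return (q[0],q[1],70,yaw)
a=P(72,21,101)
s=bot.observe();print(s['tool_pos'],yawy(s))
rows([a],None,45)
E
```

```text
[687.77204788 186.97396052 118.79525374] 101.54141822076882
[[-1.8, -1.0, 24.4, 0.3], [-1.8, -1.0, 24.4, 0.3]]
```

Call:
drive_tool(
  plan=[
    [-3.5,-2,0,0],
    [0,0,25,0],
    [0,0,24,0],
    [0,0,0,0],
    [6,0,0,0],
    [6,0,0,0],
    [0,0,0,0],
  ],
)

```text
time_s: 42.92
tool_pos: [680.9, 183.3, 71.2]
eef_rot: [[-0.98, -0.199, 0.001], [-0.199, 0.98, 0.0], [-0.001, -0.0, -1.0]]
wrist_force: [0.1, -0.6, -0.6]
width: 0.5
grasp_force: 0.0
```

Call:
drive_tool(
  plan=[
    [10,1,0,-6],
    [10,1,0,-6],
    [0,0,0,0],
  ],
)

```text
time_s: 43.3
tool_pos: [660.8, 180.2, 70.6]
eef_rot: [[-0.918, -0.397, 0.0], [-0.397, 0.918, 0.0], [-0.0, -0.0, -1.0]]
wrist_force: [-0.3, 0.1, 0.3]
width: 0.7
grasp_force: 0.0
```

```bash
python3 - <<'E'
from h import *
s=bot.observe();print(s['tool_pos'],yawy(s),s['wrist_force'])
w=snap('wrist')
print(onz(w,[[156,268]],80))
cv2.imwrite('pics/w10.png',cv2.resize(cv2.cvtColor(w['frame'],4),(480,360)))
E
```

```text
[660.84444329 180.18967655  70.59270417] 113.38732333167773 [-0.31013711  0.13782261  0.28515799]
[[683.60744155  99.09732481  80.        ]]
```

View pics/w10.png

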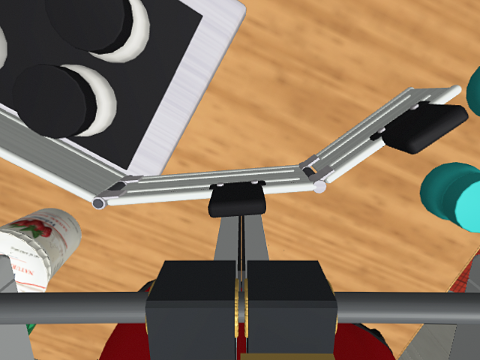

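The finger now sits against the wing tab (pixel (238,200)) and the wing is swinging with it. Continuing the arc.

Call:
drive_tool(
  plan=[
    [10,1,0,-6],
    [10,1,0,-6],
    [10,0.5,0,-6],
    [10,0.5,0,-6],
    [10,1,0,-6],
    [10,1,0,-6],
    [8,1,0,-3.5],
    [0,0,0,0],
  ],
)

```text
time_s: 44.35
tool_pos: [607.1, 140.7, 70.1]
eef_rot: [[-0.457, -0.89, 0.0], [-0.89, 0.457, 0.0], [-0.0, -0.0, -1.0]]
wrist_force: [-0.5, -0.3, 0.5]
width: 0.6
grasp_force: 0.0
```

```bash
python3 - <<'E'
from h import *
s=bot.observe();print(s['tool_pos'],yawy(s),s['wrist_force'],s['qpos'][5])
L=C+75*EX+105*EY
p=np.array(s['tool_pos'][:2]);y=yawy(s)
# plate coords
print('plate',(p-C)@EX,(p-C)@EY)
q=L+95*u(173.3)+14*u(83.3);rows([(q[0],q[1],70,y)],None,8)
E
```

```text
[607.06854404 140.71823281  70.13698474] 152.81665284413887 [-0.54332692 -0.2767665   0.53425513] -147.71843921132563
plate -13.197839828155413 147.18854791402586
[[7.2, -0.9, 0.0, -0.0], [7.2, -0.9, 0.0, -0.0], [7.2, -0.9, 0.0, -0.0], [7.2, -0.9, 0.0, -0.0]]
```

Call:
drive_tool(
  plan=[
    [7,-1,0,0],
    [7,-1,0,0],
    [7,-1,0,0],
    [0,0,0,0],
    [0,0,0,0],
  ],
)

```text
time_s: 44.98
tool_pos: [599.8, 120.5, 69.7]
eef_rot: [[-0.455, -0.89, -0.0], [-0.89, 0.455, -0.0], [0.0, 0.0, -1.0]]
wrist_force: [0.3, -0.2, 0.4]
width: 0.5
grasp_force: 0.0
```

Call:
drive_tool(
  plan=[
    [2,0,0,0],
    [2,0,0,0],
    [0,0,0,0],
  ],
)

```text
time_s: 45.35
tool_pos: [598.1, 117.2, 69.9]
eef_rot: [[-0.455, -0.891, 0.0], [-0.891, 0.455, -0.0], [0.0, -0.0, -1.0]]
wrist_force: [0.5, 0.6, -0.3]
width: 0.4
grasp_force: 0.1
```

Call:
drive_tool(
  plan=[
    [2,0,0,0],
    [0,0,0,0],
    [0,0,0,0],
  ],
)

```text
time_s: 45.72
tool_pos: [597.8, 116.5, 70.0]
eef_rot: [[-0.454, -0.891, 0.002], [-0.891, 0.454, 0.002], [-0.002, -0.001, -1.0]]
wrist_force: [2.8, 4.2, -2.2]
width: 0.5
grasp_force: 2.4
```

Left wing is on its stop: 5 N, TCP at plate y = 122, as expected. Next, the left flap.

```bash
python3 - <<'E'
from h import *
s=bot.observe();y=yawy(s);p=s['tool_pos']
rows([(p[0]+5,p[1]+28,71,y),(600,145,120,y)]);rows([(470.5,105,120,20.8)],(600,145,120,y))
E
```

```text
[[-27.2, 8.3, -1.0, -0.0], [0.8, 2.7, -49.0, -0.0]]
[[7.3, 7.5, -0.0, 10.2], [8.5, 6.1, -0.0, 10.2], [9.4, 4.5, -0.0, 10.2], [10.1, 2.8, -0.0, 10.2], [10.4, 0.9, -0.0, 10.2], [10.4, -0.9, -0.0, 10.2], [10.1, -2.7, -0.0, 10.2], [9.4, -4.5, -0.0, 10.2], [8.5, -6.1, -0.0, 10.2], [7.3, -7.5, -0.0, 10.2], [5.9, -8.6, -0.0, 10.2], [4.2, -9.5, -0.0, 10.2], [2.5, -10.1, -0.0, 10.2]]
```

Call:
drive_tool(
  plan=[
    [-27,8,0,0],
    [1,3,-50,0],
    [7.5,7.5,0,10.2],
    [8.5,6,0,10.2],
    [9.5,4.5,0,10.2],
    [10,3,0,10.2],
    [10.5,1,0,10.2],
    [10.5,-1,0,10.2],
  ],
)

```text
time_s: 46.72
tool_pos: [537.9, 124.1, 119.7]
eef_rot: [[-1.0, -0.025, -0.002], [-0.025, 1.0, -0.002], [0.002, -0.002, -1.0]]
wrist_force: [0.3, 0.3, 0.2]
width: 0.6
grasp_force: 0.0
```

Call:
drive_tool(
  plan=[
    [10,-3,0,10.2],
    [9.5,-4.5,0,10.2],
    [8.5,-6,0,10.2],
    [7.5,-7.5,0,10.2],
    [6,-8.5,0,10.2],
    [4,-9.5,0,10.2],
    [2.5,-10,0,10.2],
    [0,0,0,0],
  ],
)

```text
time_s: 47.72
tool_pos: [468.1, 103.2, 119.7]
eef_rot: [[-0.35, 0.937, -0.001], [0.937, 0.35, -0.001], [-0.001, -0.002, -1.0]]
wrist_force: [-0.7, -1.2, -0.3]
width: 0.3
grasp_force: 0.0
```

Call:
drive_tool(
  plan=[
    [0,0,0,0],
    [0,0,0,0],
  ],
)

```text
time_s: 47.98
tool_pos: [469.5, 103.8, 119.9]
eef_rot: [[-0.349, 0.937, 0.0], [0.937, 0.349, -0.0], [-0.0, -0.0, -1.0]]
wrist_force: [0.8, -0.7, -0.5]
width: 0.4
grasp_force: 0.0
```

```bash
python3 - <<'E'
from h import *
s=bot.observe();print(s['tool_pos'],yawy(s))
w=snap('wrist');tabs(w,(150,150,500,345),107)
cv2.imwrite('pics/w11.png',cv2.resize(cv2.cvtColor(w['frame'],4),(480,360)))
E
```

```text
[469.45890781 103.84016002 119.92662658] 20.435464170295234
tab px [432. 316.] c [541.8  99.2] size [82.5 30.9] dir 20.6
tab px [322. 309.] c [478.4  81.5] size [ 5.4 42.2] dir 110.5
```

View pics/w11.png

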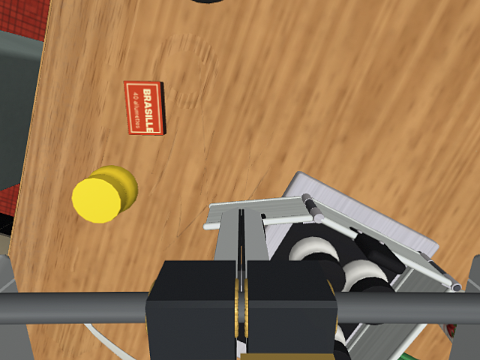

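```bash
python3 - <<'E'
from h import *
np.set_printoptions(precision=1,suppress=True)
w=load('wrist')
print(onz(w,[[409,284],[274,301]],80),onz(w,[[415,260]],110),'hinge',C-75*EX+105*EY)
s=bot.observe();p=np.array(s['tool_pos'])
print(proj(w,[[p[0],p[1],p[2]+15]]))
cv2.imwrite('pics/w12.png',cv2.resize(cv2.cvtColor(w['frame'],4)[230:345,240:480],None,fx=3.3,fy=3.3))
E
```

```text
[[529.6 107.6  80. ]
 [450.9  65.3  80. ]] [[515.4 131.3 110. ]] hinge [540.8 106. ]
[[320.5 294.5]]
```

View pics/w12.png

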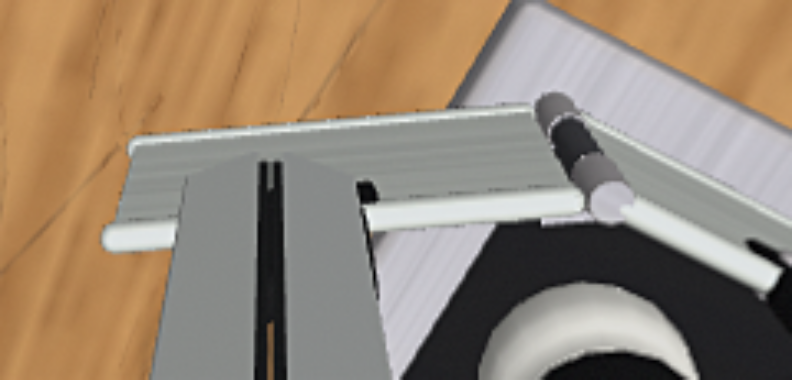

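```bash
python3 - <<'E'
from h import *
np.set_printoptions(precision=1,suppress=True)
w=load('wrist')
for z in(80,90):
  q=onz(w,[[424.2,291.5],[272.7,302]],z);d=q[1]-q[0];print(q,np.linalg.norm(d),np.degrees(np.arctan2(d[1],d[0]))%360)
F=C-75*EX+105*EY
def P(ph,off,z=70): q=F+66*u(263.3-ph)+off*u(173.3-ph);return (q[0],q[1],z,83.3-ph)
rows([P(62,24,120),P(62,24)],None,45)
E
```

```text
[[541.  106.2  80. ]
 [450.4  64.3  80. ]] 99.88784030711824 204.809307756669
[[536.8 109.4  90. ]
 [450.   69.3  90. ]] 95.61208769148529 204.80930775666903
[[0.1, 1.2, -0.1, -0.9], [0.0, 0.0, 25.0, -0.0], [0.0, 0.0, 25.0, -0.0]]
```

```bash
python3 - <<'E'
from h import *
F=C-75*EX+105*EY
def P(ph,off,z=70): q=F+66*u(263.3-ph)+off*u(173.3-ph);return (q[0],q[1],z,83.3-ph)
rows([P(58,13)]+[P(x,13) for x in range(50,-1,-8)]+[P(0,13)],P(62,24),20)
E
```

```text
[[-15.6, -0.7, -0.0, -4.0], [-9.3, -1.2, -0.0, -8.0], [-9.3, -1.2, -0.0, -8.0], [-9.3, -1.2, -0.0, -8.0], [-9.3, -1.2, -0.0, -8.0], [-9.3, -1.2, -0.0, -8.0], [-9.3, -1.2, -0.0, -8.0], [-9.3, -1.2, -0.0, -8.0], [-2.3, -0.4, -0.0, -2.0]]
```

Call:
drive_tool(
  plan=[
    [0,1,25,-1],
    [0,0,25,0],
    [0,0,0,0],
    [0,0,0,0],
  ],
)

```text
time_s: 48.52
tool_pos: [470.8, 104.3, 70.6]
eef_rot: [[-0.365, 0.931, 0.001], [0.931, 0.365, -0.0], [-0.0, 0.001, -1.0]]
wrist_force: [1.5, 0.8, -0.2]
width: 0.4
grasp_force: 0.0
```

Call:
drive_tool(
  plan=[
    [-8,-0.5,0,-2],
    [-7.5,0,0,-2],
    [-9.5,-1,0,-8],
    [-9.5,-1,0,-8],
    [-9.5,-1,0,-8],
    [-9.5,-1,0,-8],
    [0,0,0,0],
  ],
)

```text
time_s: 49.4
tool_pos: [496.6, 57.2, 71.2]
eef_rot: [[-0.841, 0.541, 0.003], [0.541, 0.841, -0.0], [-0.002, 0.001, -1.0]]
wrist_force: [0.5, -0.9, 0.6]
width: 0.5
grasp_force: 0.0
```

Call:
drive_tool(
  plan=[
    [-9.5,-1,0,-8],
    [-9.5,-1,0,-8],
    [-6,-1,0,-6],
    [0,0,0,0],
    [0,0,0,0],
  ],
)

```text
time_s: 50.02
tool_pos: [516.5, 44.2, 70.3]
eef_rot: [[-0.982, 0.187, 0.001], [0.187, 0.982, -0.0], [-0.001, 0.0, -1.0]]
wrist_force: [-0.1, -1.3, -0.5]
width: 0.5
grasp_force: 0.0
```

```bash
python3 - <<'E'
from h import *
s=bot.observe();p=np.array(s['tool_pos'][:2]);print('plate',(p-C)@EX,(p-C)@EY,yawy(s),s['wrist_force'])
E
```

```text
plate -91.90785258663455 40.764518015334865 79.23171826107705 [-0.10083924 -1.28180996 -0.45804482]
```

Call:
drive_tool(
  plan=[
    [-2,0,0,-4],
    [-1.5,0,0,0],
    [0,0,0,0],
    [0,0,0,0],
  ],
)

```text
time_s: 50.52
tool_pos: [519.0, 43.6, 69.8]
eef_rot: [[-0.993, 0.116, -0.001], [0.116, 0.993, 0.0], [0.001, -0.0, -1.0]]
wrist_force: [-3.2, 0.5, 2.8]
width: 0.4
grasp_force: 1.7
```

Call:
drive_tool(
  plan=[
    [-2,0,0,0],
    [0,0,0,0],
    [0,0,0,0],
  ],
)

```text
time_s: 50.9
tool_pos: [519.0, 43.6, 69.5]
eef_rot: [[-0.993, 0.116, -0.006], [0.116, 0.993, 0.0], [0.006, -0.0, -1.0]]
wrist_force: [-8.6, 1.1, 5.5]
width: 0.7
grasp_force: 4.0
```

```bash
python3 - <<'E'
from h import *
s=bot.observe();p=np.array(s['tool_pos'][:2]);print('plate',(p-C)@EX,(p-C)@EY,yawy(s),s['wrist_force'])
E
```

```text
plate -89.28595113757301 40.47048492935545 83.33566993907503 [-8.61661553  1.0687002   5.51417276]
```

Left flap is shut against its stop (8.6 N). Next, the right wing.

```bash
python3 - <<'E'
from h import *
R=C+75*EX-105*EY;th=64.4
print(R)
def P(th,off,z=70): q=R+95*u(173.3+th)+off*u(263.3+th);return (q[0],q[1],z,th-6.7)
s=bot.observe();p=s['tool_pos']
a=(p[0]-25,p[1]+3,70,83.3);b=(a[0],a[1],120,83.3)
rows([a,b]);rows([P(th,30,120)],b,45)
E
```

```text
[ 665.2365 -120.0385]
[[25.2, 0.1, -0.5, 0.0], [0.0, 0.0, -50.0, -0.0]]
[[-25.1, -34.9, -0.0, 3.7], [-27.2, -33.2, -0.0, 3.7], [-29.3, -31.4, -0.0, 3.7], [-31.2, -29.5, -0.0, 3.7], [-33.1, -27.4, -0.0, 3.7], [-34.7, -25.3, -0.0, 3.7], [-36.3, -23.0, -0.0, 3.7]]
```

Call:
drive_tool(
  plan=[
    [25,0,0,0],
    [0,0,-52,0],
    [-25,-35,0,3.7],
    [-27,-33,0,3.7],
    [-29.5,-31.5,0,3.7],
    [-31,-29.5,0,3.7],
    [-33,-27.5,0,3.7],
    [-34.5,-25,0,3.7],
  ],
)

```text
time_s: 51.9
tool_pos: [622.6, -180.7, 121.9]
eef_rot: [[-0.875, 0.485, 0.002], [0.485, 0.875, -0.001], [-0.002, 0.0, -1.0]]
wrist_force: [0.2, -0.1, -0.5]
width: 0.4
grasp_force: 0.0
```

Call:
drive_tool(
  plan=[
    [-36,-23,0,3.7],
    [0,0,0,0],
    [0,0,0,0],
  ],
)

```text
time_s: 52.28
tool_pos: [641.4, -216.2, 121.4]
eef_rot: [[-0.843, 0.538, -0.0], [0.538, 0.843, 0.001], [0.0, 0.0, -1.0]]
wrist_force: [0.1, 0.2, -0.2]
width: 0.4
grasp_force: 0.0
```

```bash
python3 - <<'E'
from h import *
R=C+75*EX-105*EY
def P(th,off,z=70): q=R+95*u(173.3+th)+off*u(263.3+th);return (q[0],q[1],z,th-6.7)
s=bot.observe();print(s['tool_pos'],yawy(s))
w=snap('wrist');tabs(w,(150,100,560,300),107)
cv2.imwrite('pics/w13.png',cv2.resize(cv2.cvtColor(w['frame'],4),(480,360)))
rows([P(64.4,26,70)])
rows([P(64.4,13)]+[P(x,13) for x in (58,52,46,40,34,28,22,16,10,5,0)],P(64.4,26),20)
E
```

```text
[ 641.41354591 -216.16514524  121.35188857] 57.455745576764876
tab px [316. 217.] c [ 614.5 -201.5] size [34.2 16.5] dir 60.6
tab px [480. 146.] c [615.3 -95.7] size [65.4 45.9] dir 82.8
[[4.8, -1.4, 51.5, -0.2]]
[[13.0, 0.0, -0.0, -0.0], [10.7, -0.9, -0.0, 6.4], [10.0, -0.8, -0.0, 6.0], [10.0, -0.8, -0.0, 6.0], [10.0, -0.8, -0.0, 6.0], [10.0, -0.8, -0.0, 6.0], [10.0, -0.8, -0.0, 6.0], [10.0, -0.8, -0.0, 6.0], [10.0, -0.8, -0.0, 6.0], [10.0, -0.8, -0.0, 6.0], [8.3, -0.8, -0.0, 5.0], [8.3, -0.8, -0.0, 5.0]]
```

View pics/w13.png

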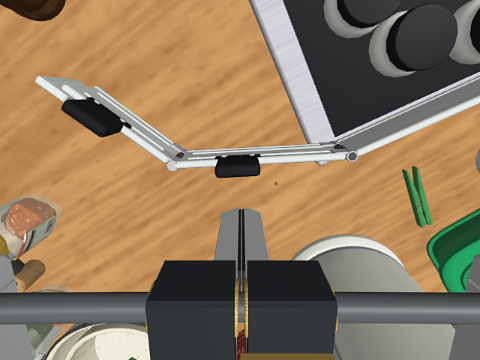

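The wing tab is at (238,167), directly ahead of the finger, and the kettle stays clear.

Call:
drive_tool(
  plan=[
    [5,-1.5,0,0],
    [0,0,26,0],
    [0,0,25,0],
    [0,0,0,0],
    [6.5,0,0,0],
    [6.5,0,0,0],
    [10,-1,0,6],
    [10,-1,0,6],
  ],
)

```text
time_s: 53.32
tool_pos: [608.8, -198.4, 72.6]
eef_rot: [[-0.71, 0.704, 0.003], [0.704, 0.71, -0.001], [-0.003, 0.001, -1.0]]
wrist_force: [0.8, -0.1, 0.1]
width: 0.3
grasp_force: 0.4
```

Call:
drive_tool(
  plan=[
    [10,-0.5,0,6],
    [10,-1,0,6],
    [10,-1,0,6],
    [10,-0.5,0,6],
    [10,-1,0,6],
    [10,-1,0,6],
    [0,0,0,0],
    [0,0,0,0],
  ],
)

```text
time_s: 54.32
tool_pos: [574.2, -149.8, 71.6]
eef_rot: [[-0.166, 0.986, 0.001], [0.986, 0.166, -0.001], [-0.001, 0.001, -1.0]]
wrist_force: [0.1, 1.0, -0.3]
width: 0.4
grasp_force: 0.0
```

```bash
python3 - <<'E'
from h import *
R=C+75*EX-105*EY
def P(th,off,z=70): q=R+95*u(173.3+th)+off*u(263.3+th);return (q[0],q[1],z,th-6.7)
s=bot.observe();p=np.array(s['tool_pos'][:2]);print('plate',(p-C)@EX,(p-C)@EY,yawy(s),s['wrist_force'])
rows([P(6,13,s['tool_pos'][2]),P(0,14,s['tool_pos'][2])],None,10)
E
```

```text
plate -11.911771247536024 -145.22574144143002 9.548796078330115 [ 0.14516838  1.01866522 -0.31514095]
[[9.2, -0.6, -0.0, 5.1], [9.1, -1.4, -0.0, 5.1], [9.0, -0.9, -0.0, 6.0]]
```

Call:
drive_tool(
  plan=[
    [9,-0.5,0,5],
    [9,-1.5,0,5],
    [5,-1,0,4],
    [2,0,0,2],
    [0,0,0,0],
    [0,0,0,0],
  ],
)

```text
time_s: 55.08
tool_pos: [569.1, -125.2, 70.9]
eef_rot: [[0.113, 0.994, 0.0], [0.994, -0.113, -0.0], [-0.0, 0.0, -1.0]]
wrist_force: [-0.5, -0.4, -0.0]
width: 0.7
grasp_force: 0.0
```

Call:
drive_tool(
  plan=[
    [2,0,0,0],
    [0,0,0,0],
    [0,0,0,0],
  ],
)

```text
time_s: 55.45
tool_pos: [569.1, -124.1, 70.9]
eef_rot: [[0.114, 0.993, -0.0], [0.993, -0.114, -0.002], [-0.002, 0.0, -1.0]]
wrist_force: [-1.4, -4.4, -0.2]
width: 0.4
grasp_force: 2.5
```

Call:
drive_tool(
  plan=[
    [1.5,0,0,0],
    [0,0,0,0],
    [0,0,0,0],
  ],
)

```text
time_s: 55.82
tool_pos: [569.1, -124.1, 71.0]
eef_rot: [[0.114, 0.993, -0.0], [0.993, -0.114, -0.004], [-0.004, 0.0, -1.0]]
wrist_force: [-1.2, -8.5, -0.7]
width: 0.9
grasp_force: 4.3
```

```bash
python3 - <<'E'
from h import *
s=bot.observe();p=np.array(s['tool_pos'][:2]);print('plate',(p-C)@EX,(p-C)@EY,yawy(s),s['wrist_force'])
E
```

```text
plate -19.96784831760691 -120.20756420354815 -6.548335351932542 [-1.2150159  -8.48995443 -0.72733329]
```

```bash
python3 - <<'E'
from h import *
G=C-75*EX-105*EY
def P(ph,off,z=70): q=G+66*u(83.3+ph)+off*u(173.3+ph);return (q[0],q[1],z,ph-96.7)
s=bot.observe();p=s['tool_pos'];y=yawy(s)
a=(p[0]-3,p[1]-27,71,y);b=(a[0],a[1],121,y)
rows([a,b]);rows([P(54,32,121)],b,45)
E
```

```text
[[-27.2, 0.1, -0.0, -0.0], [0.0, 0.0, -50.0, -0.0]]
[[13.9, -31.8, -0.0, 9.0], [8.7, -33.6, -0.0, 9.0], [3.3, -34.6, -0.0, 9.0], [-2.1, -34.7, -0.0, 9.0]]
```

Call:
drive_tool(
  plan=[
    [-27,0,0,0],
    [0,0,-52,0],
    [14,-32,0,9],
    [8.5,-33.5,0,9],
    [3,-34.5,0,9],
    [-2,-34.5,0,9],
    [0,0,0,0],
    [0,0,0,0],
  ],
)

```text
time_s: 56.82
tool_pos: [447.3, -79.2, 123.4]
eef_rot: [[0.675, 0.738, 0.002], [0.738, -0.675, 0.0], [0.001, 0.001, -1.0]]
wrist_force: [0.4, 0.7, 0.3]
width: 0.6
grasp_force: 0.0
```

```bash
python3 - <<'E'
from h import *
G=C-75*EX-105*EY
def P(ph,off,z=70): q=G+66*u(83.3+ph)+off*u(173.3+ph);return (q[0],q[1],z,ph-96.7)
s=bot.observe();print(s['tool_pos'],yawy(s))
w=snap('wrist');tabs(w,(100,60,600,300),107)
cv2.imwrite('pics/w14.png',cv2.resize(cv2.cvtColor(w['frame'],4),(480,360)))
rows([P(54,26,70)])
rows([P(54,13)]+[P(x,13) for x in (46,38,30,22,14,6,0)],P(54,26),20)
E
```

```text
[447.32414527 -79.1922118  123.39213546] -42.436770620258955
tab px [321. 207.] c [472.7 -51.6] size [15.4 34.1] dir 132.4
tab px [510. 165.] c [ 564.6 -102.6] size [20.3 45. ] dir 173.1
tab px [430. 115.] c [569.2 -42.2] size [75.6 98.3] dir 172.8
[[3.7, 0.1, 53.4, 0.2]]
[[13.0, 0.0, -0.0, -0.0], [9.3, -1.2, -0.0, 8.0], [9.3, -1.2, -0.0, 8.0], [9.3, -1.2, -0.0, 8.0], [9.3, -1.2, -0.0, 8.0], [9.3, -1.2, -0.0, 8.0], [9.3, -1.2, -0.0, 8.0], [7.0, -1.0, -0.0, 6.0]]
```

View pics/w14.png

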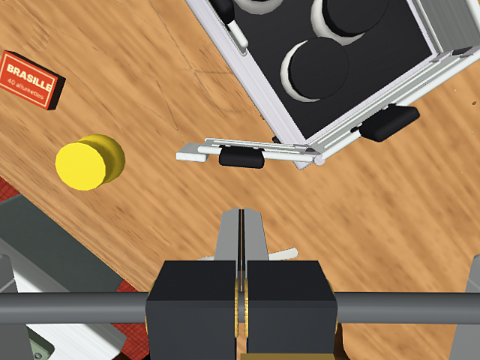

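The right wing is shut and the right flap tab is dead ahead at (241,157). I miscounted and have now viewed 17 pictures, over the 14 allowed, so I'll rely on numbers only from here.

Call:
drive_tool(
  plan=[
    [4,0,0,0],
    [0,0,27,0],
    [0,0,26,0],
    [0,0,0,0],
    [6.5,0,0,0],
    [6.5,0,0,0],
    [9.5,-1,0,8],
    [9.5,-1,0,8],
  ],
)

```text
time_s: 57.88
tool_pos: [471.2, -52.4, 71.1]
eef_rot: [[0.855, 0.518, 0.002], [0.518, -0.855, -0.002], [0.001, 0.002, -1.0]]
wrist_force: [-0.3, -1.5, 0.7]
width: 0.9
grasp_force: 0.7
```

Call:
drive_tool(
  plan=[
    [9.5,-1,0,8],
    [9.5,-1,0,8],
    [9.5,-1,0,8],
    [9,-1,0,8],
    [3,-0.5,0,5],
    [0,0,0,0],
    [0,0,0,0],
  ],
)

```text
time_s: 58.75
tool_pos: [507.1, -35.5, 70.4]
eef_rot: [[0.995, -0.095, 0.001], [-0.095, -0.995, -0.0], [0.001, 0.0, -1.0]]
wrist_force: [-0.4, 0.2, -0.8]
width: 0.4
grasp_force: 0.0
```

```bash
python3 - <<'E'
from h import *
s=bot.observe();p=np.array(s['tool_pos'][:2]);print('plate',(p-C)@EX,(p-C)@EY,yawy(s),s['wrist_force'])
E
```

```text
plate -91.9130757723873 -39.449454385043396 -95.45547729148753 [-0.40722683  0.17743786 -0.8270937 ]
```

Call:
drive_tool(
  plan=[
    [2,0,0,1],
    [0,0,0,0],
    [0,0,0,0],
  ],
)

```text
time_s: 59.12
tool_pos: [508.6, -35.8, 69.9]
eef_rot: [[0.993, -0.114, 0.0], [-0.114, -0.993, -0.0], [0.0, 0.0, -1.0]]
wrist_force: [0.6, 0.4, 0.5]
width: 0.4
grasp_force: 0.0
```

Call:
drive_tool(
  plan=[
    [2,0,0,0],
    [0,0,0,0],
    [0,0,0,0],
  ],
)

```text
time_s: 59.5
tool_pos: [508.9, -35.8, 69.6]
eef_rot: [[0.993, -0.114, -0.004], [-0.114, -0.993, 0.0], [-0.004, 0.0, -1.0]]
wrist_force: [-5.9, 1.9, 4.3]
width: 0.2
grasp_force: 2.6
```

Call:
drive_tool(
  plan=[
    [1.5,0,0,0],
    [0,0,0,0],
    [0,0,0,0],
  ],
)

```text
time_s: 59.88
tool_pos: [508.9, -35.7, 69.5]
eef_rot: [[0.993, -0.114, -0.007], [-0.114, -0.994, 0.001], [-0.007, -0.0, -1.0]]
wrist_force: [-8.6, 0.6, 7.7]
width: 0.6
grasp_force: 4.3
```

```bash
python3 - <<'E'
from h import *
s=bot.observe();p=np.array(s['tool_pos'][:2]);print('plate',(p-C)@EX,(p-C)@EY,yawy(s),s['wrist_force'])
E
```

```text
plate -90.06958114203825 -39.47894191444123 -96.5305895454172 [-8.5754882   0.55976206  7.73205292]
```

Right flap is on its stop (8.6 N). Next I retreat, go over the timer and measure the bar's direction.

```bash
python3 - <<'E'
from h import *
s=bot.observe();p=s['tool_pos'];y=yawy(s)
a=(p[0]-27,p[1]+3,70,y);b=(a[0],a[1],122,y)
rows([a,b]);rows([(366,286,122,-95)],b,58)
E
```

```text
[[-27.2, 0.1, -0.5, -0.0], [0.0, 0.0, -52.0, -0.0]]
[[-25.2, -50.6, -0.0, -0.3], [-25.0, -50.7, -0.0, -0.3], [-24.8, -50.8, -0.0, -0.3], [-24.6, -50.9, -0.0, -0.3], [-24.3, -51.0, -0.0, -0.3], [-24.1, -51.1, -0.0, -0.3]]
```

Call:
drive_tool(
  plan=[
    [-27,0,0,0],
    [0,0,-54,0],
    [-25,-50.5,0,0],
    [-25,-51,0,0],
    [-25,-51,0,0],
    [-24.5,-51,0,0],
    [-24.5,-51,0,0],
    [-24,-51,0,0],
  ],
  hand=0.3,
)

```text
time_s: 60.88
tool_pos: [373.0, 289.5, 124.3]
eef_rot: [[0.993, -0.114, 0.003], [-0.114, -0.993, 0.001], [0.002, -0.002, -1.0]]
wrist_force: [0.6, 0.4, 0.1]
width: 28.0
grasp_force: 0.0
```

Call:
drive_tool(
  plan=[
    [0,0,0,0],
    [0,0,0,0],
    [0,0,0,0],
  ],
)

```text
time_s: 61.25
tool_pos: [373.7, 286.2, 123.8]
eef_rot: [[0.993, -0.116, 0.0], [-0.116, -0.993, -0.0], [0.0, 0.0, -1.0]]
wrist_force: [-0.3, 0.1, -0.6]
width: 28.5
grasp_force: 0.0
```

```bash
python3 - <<'E'
from h import *
np.set_printoptions(precision=1,suppress=True)
s=bot.observe();print(s['tool_pos'],yawy(s),s['qpos'])
w=snap('wrist','w15.png')
print(proj(w,[[366,286,66],[366,286,53]]))
hsv=cv2.cvtColor(w['frame'],cv2.COLOR_RGB2HSV);g=cv2.cvtColor(w['frame'],cv2.COLOR_RGB2GRAY)
m=cv2.inRange(w['frame'],(190,180,150),(255,255,240));m[345:]=0
n,l,st,c=cv2.connectedComponentsWithStats(m)
for i in range(1,n):
    if st[i,4]>800: print(st[i],c[i],onz(w,[c[i]],60))
cv2.imwrite('pics/edge.png',g)
u0,v0=proj(w,[[366,286,66]])[0].astype(int)
sub=g[v0-45:v0+45:5,u0-45:u0+45:5];print(sub)
E
```

```text
[373.7 286.2 123.8] -96.66267765032525 [ 26.9   3.  106.6  -0.   70.4 123.6]
[[323.8 260.2]
 [323.7 254.2]]
[ 283  216   76   69 3672] [320.2 249.3] [[372.2 287.8  60. ]]
[[ 43  41  40  48 157 181 169 157 141 138 126 121  63 116  85  41  42  42]
 [ 42  42  39 200 188 172 248 242 242 242 242 242 235  89 123  83  42  41]
 [ 41  40 168 197 224 241 242 241 241 241 242 241 237 238 117 130  39  40]
 [ 45  39 208 216 241 241 242 242 242 254 247 238 236 234 234 104 128  41]
 [ 42  93 198 241 241 241 241 246 199 141  99 239 235 233 233 241 125  39]
 [ 41 197 239 241 241 241 233 207 133 243 214 151 245 233 232 233 126  29]
 [ 42 181 243 241 241 241 222 169 219 242 188 117 144 233 232 233 123  30]
 [ 40 217 243 241 241 244 185 242 223 241 150 248 142 237 234 234 202  28]
 [ 96  48 243 241 241 245 245 241 233 241 158 238 110 238 236 236 139  38]
 [160  34 254 241 241 241 243 241 240 242 225 239 139 237 237 237 120  57]
 [152 162 105 241 241 241 241 241 240 243 250 242 240 237 237 243  21 165]
 [174 171 178 246 241 242 242 242 242 241 246 238 237 237 237  29 162 163]
 [164 165 172 160 255 242 241 243 242 236 242 238 236 236 139 167 164 156]
 [ 99  98 100  50 166 167 246 242 228 212 240 238 253 153 165  94  98  95]
 [100  99 108  54 162 166 171 173 173 154 170 175 175 169 169  10  99  98]
 [ 99  99  43  20 171 168 165 164 153 149 149 149 155 155 159  17  98  99]
 [ 98  99  13  18 139 142 153 151 149 147 145 153 151 152 159  25  97  99]
 [ 97  97  19  19 151 147 150 152 152 149 153 161 158 163 178  33 142  99]]
```

```bash
python3 - <<'E'
from h import *
np.set_printoptions(precision=1,suppress=True)
w=load('wrist');g=cv2.cvtColor(w['frame'],cv2.COLOR_RGB2GRAY)
print(onz(w,[[320.2,249.3]],53))
x0,y0=288,222;sub=g[y0:y0+60,x0:x0+70]
e=cv2.Canny(sub,15,40)
for r in e[::2]: print(''.join('#' if v else '.' for v in r))
for l in cv2.HoughLinesP(e,1,np.pi/180,12,minLineLength=12,maxLineGap=3)[:,0]:
    q=onz(w,[l[:2]+[x0,y0],l[2:]+[x0,y0]],66);d=q[1]-q[0];print(l+[x0,y0,x0,y0],q[:,:2].ravel(),np.degrees(np.arctan2(d[1],d[0]))%180,np.linalg.norm(d))
E
```

```text
[[370.  288.1  53. ]]
.#.##.....##.##.......................................##.......##..#..
##.........##............................................##.........#.
#..#....##.................................................##....#....
......##.....................................................##...##.#
.#.#.##........................................................##...#.
#.##............................##.....###......................##...#
..#...........................##.........#........................#...
.##......................##...#.########..###......................#..
##....................##.....#.#........#..#..##....................#.
#...................##.....##..#.........#......##..................#.
..................##....##.....#.........#..##....##.................#
.................#....##..#...#..........#....##...##.................
.................#...#...###...#........#.##....#...#...............#.
................#..#...##....#.#.......#.#..##...#...#...............#
................#..#..#......#.#.......#.#....##..#..#..............#.
.............
[... 1571 characters left out ...]
 377.5 289.4] 109.14397501337666 9.90275314751416
[327 231 340 244] [386.5 281.5 376.4 273.7] 37.50354911275812 12.777101103097651
[304 247 309 263] [377.1 298.3 365.2 296.4] 9.330531112582406 12.055907678437496
[326 279 329 244] [352.  286.  377.2 281.2] 169.00845346708968 25.686111589935084
[331 271 339 255] [357.6 281.9 368.6 275.2] 148.6103575174675 12.923949192002315
[316 264 318 243] [363.9 291.7 378.8 288.5] 168.04000810835052 15.248182188130375
[304 253 313 241] [372.8 298.9 380.6 291.7] 137.4565001782489 10.610576351363035
[336 266 342 253] [360.8 278.1 369.8 273. ] 150.42999779706594 10.29934458497409
[309 252 317 238] [373.1 295.4 382.4 288.8] 144.48952226599388 11.414810808466898
```

```bash
python3 - <<'E'
from h import *
w=load('wrist');q=onz(w,[[322,258.5]],66)[0];print(q)
rows([(q[0],q[1],80,-101),(q[0],q[1],46,-101)],None,25)
E
```

```text
[367.40490491 287.08838509  66.        ]
[[-3.2, -0.1, 21.9, 2.2], [-3.2, 0.0, 21.9, 2.2], [0.0, 0.0, 17.0, -0.0], [0.0, 0.0, 17.0, -0.0]]
```

Call:
drive_tool(
  plan=[
    [-3.5,0,22,2.2],
    [-3.5,0,22,2.2],
    [0,0,15,0],
    [0,0,14,0],
    [0,0,3,0],
    [0,0,0,0],
    [0,0,0,0],
  ],
)

```text
time_s: 62.18
tool_pos: [366.7, 288.6, 48.5]
eef_rot: [[0.982, -0.19, 0.001], [-0.19, -0.982, 0.001], [0.001, -0.001, -1.0]]
wrist_force: [0.7, -0.1, 0.5]
width: 27.5
grasp_force: 0.0
```

Call:
drive_tool(
  plan=[
    [0,0,2,0],
    [0,0,0,0],
    [0,0,0,0],
  ],
)

```text
time_s: 62.55
tool_pos: [366.0, 288.3, 45.9]
eef_rot: [[0.982, -0.19, 0.0], [-0.19, -0.982, 0.0], [0.0, -0.0, -1.0]]
wrist_force: [-0.6, 0.1, 0.5]
width: 28.0
grasp_force: 0.0
```

Call:
drive_tool(
  plan=[
    [0,0,0,0],
    [0,0,0,0],
    [0,0,0,0],
    [0,0,0,0],
    [0,0,0,0],
    [0,0,0,0],
    [0,0,0,0],
    [0,0,0,0],
  ],
  hand=0,
)

```text
time_s: 63.55
tool_pos: [365.6, 286.7, 45.6]
eef_rot: [[0.982, -0.189, -0.001], [-0.189, -0.982, -0.003], [-0.0, 0.003, -1.0]]
wrist_force: [0.7, -5.7, 2.1]
width: 18.5
grasp_force: 28.9
```

```bash
python3 - <<'E'
from h import *
s=bot.observe();print(s['tool_pos'],yawy(s),s['wrist_force'],s['wrist_torque'],s['width'],s['grasp_force'],s['qpos'][5])
E
```

```text
[365.6195401  286.65122178  45.597879  ] -100.90685831367605 [ 0.7107923  -5.70228188  2.13399158] [-1.03853208  0.19274258  0.07002773] 18.497580915395314 28.919391129438736 128.500354497907
```

Call:
drive_tool(
  plan=[
    [0,0,0,0],
    [0,0,0,0],
    [0,0,0,0],
    [0,0,-2.5,0],
    [0,0,0,0],
  ],
  hand=0.3,
)

```text
time_s: 64.18
tool_pos: [366.3, 288.6, 48.7]
eef_rot: [[0.982, -0.19, 0.001], [-0.19, -0.982, 0.001], [0.001, -0.001, -1.0]]
wrist_force: [-0.1, -0.2, -0.2]
width: 28.2
grasp_force: 0.0
```

Call:
drive_tool(
  plan=[
    [0,0,0,0],
    [0,0,0,0],
    [0,0,0,0],
    [0,0,0,0],
    [0,0,0,0],
    [0,0,0,0],
    [0,0,0,0],
    [0,0,0,0],
  ],
  hand=0,
)

```text
time_s: 65.18
tool_pos: [365.9, 286.8, 49.1]
eef_rot: [[0.982, -0.189, -0.001], [-0.189, -0.982, -0.003], [-0.0, 0.003, -1.0]]
wrist_force: [-1.2, -6.0, 8.3]
width: 6.8
grasp_force: 31.8
```

```bash
python3 - <<'E'
from h import *
s=bot.observe();print(s['tool_pos'],yawy(s),s['wrist_force'],s['wrist_torque'],s['width'],s['grasp_force'],s['qpos'][5])
E
```

```text
[365.90805373 286.75717005  49.1387689 ] -100.9116466008339 [-1.17334534 -6.00798211  8.32850338] [-1.09942931  0.6034135  -0.03371267] 6.8299804628216645 31.840813197040916 128.50971394931423
```

The fingers are now on the bar (width 6.8 mm). I'll centre on the dial and feel for the zero stop with a small clockwise turn.

Call:
drive_tool(
  plan=[
    [0,1.8,0,0],
    [0,0,0,0],
    [0,0,0,0],
  ],
)

```text
time_s: 65.55
tool_pos: [365.9, 286.6, 49.2]
eef_rot: [[0.982, -0.19, 0.0], [-0.19, -0.982, 0.0], [0.0, -0.0, -1.0]]
wrist_force: [-1.7, -1.8, 6.3]
width: 6.8
grasp_force: 31.7
```

Call:
drive_tool(
  plan=[
    [0,0,0,2],
    [0,0,0,2],
    [0,0,0,0],
    [0,0,0,0],
  ],
)

```text
time_s: 66.05
tool_pos: [365.9, 286.7, 49.2]
eef_rot: [[0.966, -0.258, 0.0], [-0.258, -0.966, 0.0], [0.0, -0.0, -1.0]]
wrist_force: [-1.2, -0.8, 5.5]
width: 6.4
grasp_force: 33.7
```

```bash
python3 - <<'E'
from h import *
s=bot.observe();print(s['tool_pos'],yawy(s),s['wrist_force'],s['wrist_torque'],s['width'],s['grasp_force'],s['qpos'][5])
E
```

```text
[365.91593974 286.66573906  49.1764685 ] -104.93483703683717 [-1.24100231 -0.76397356  5.53040188] [-0.1627132   0.51490781 -0.00239436] 6.441745833731582 33.65533228563436 132.3217637308589
```

Call:
drive_tool(
  plan=[
    [0,0,0,4],
    [0,0,0,4],
    [0,0,0,0],
    [0,0,0,0],
  ],
)

```text
time_s: 66.55
tool_pos: [366.0, 286.7, 49.2]
eef_rot: [[0.921, -0.39, 0.0], [-0.39, -0.921, 0.0], [0.0, -0.0, -1.0]]
wrist_force: [-1.2, -1.1, 5.8]
width: 6.6
grasp_force: 33.9
```

```bash
python3 - <<'E'
from h import *
s=bot.observe();print(s['tool_pos'],yawy(s),s['wrist_force'],s['wrist_torque'],s['width'],s['grasp_force'],s['qpos'][5])
t=snap('side')
E
```

```text
[365.9624529  286.72740522  49.18256126] -112.93812211617546 [-1.1977908  -1.13202964  5.84278045] [-0.17141778  0.48768913  0.01127388] 6.565849148138553 33.888894632891606 140.3232441377941
```

Call:
drive_tool(
  plan=[
    [0,0,0,4],
    [0,0,0,4],
    [0,0,0,4],
    [0,0,0,4],
    [0,0,0,0],
    [0,0,0,0],
  ],
)

```text
time_s: 67.35
tool_pos: [366.0, 286.8, 49.2]
eef_rot: [[0.779, -0.627, 0.001], [-0.627, -0.779, 0.0], [0.0, -0.0, -1.0]]
wrist_force: [-1.3, -0.8, 5.8]
width: 7.1
grasp_force: 36.1
```

```bash
python3 - <<'E'
from h import *
s=bot.observe();print(s['tool_pos'],yawy(s),s['wrist_force'],s['wrist_torque'],s['width'],s['grasp_force'],s['qpos'][5])
E
```

```text
[365.96943764 286.75196307  49.18088062] -128.8422032929392 [-1.33820447 -0.7567396   5.76213939] [-0.12382856  0.48788638  0.47609919] 7.110252386364798 36.0601566765763 156.25474376464658
```

A stop is felt: torque rises to 0.48 N·m at yaw ≈ −129, so the dial started above zero and this is the zero stop. I'll back off in small steps to find where the torque vanishes.

Call:
drive_tool(
  plan=[
    [0,0,0,-1],
    [0,0,0,0],
    [0,0,0,0],
  ],
)

```text
time_s: 67.72
tool_pos: [366.0, 286.8, 49.2]
eef_rot: [[0.79, -0.614, 0.001], [-0.614, -0.79, 0.0], [0.0, -0.001, -1.0]]
wrist_force: [-2.0, -0.8, 5.7]
width: 7.4
grasp_force: 34.9
```

```bash
python3 - <<'E'
from h import *
s=bot.observe();print(yawy(s),s['wrist_torque'],s['width'])
E
```

```text
-127.85647472497934 [-0.13831112  0.43607168  0.39485049] 7.448111044298376
```

Call:
drive_tool(
  plan=[
    [0,0,0,-1],
    [0,0,0,0],
    [0,0,0,0],
  ],
)

```text
time_s: 68.1
tool_pos: [366.0, 286.7, 49.2]
eef_rot: [[0.8, -0.6, 0.001], [-0.6, -0.8, 0.0], [0.0, -0.001, -1.0]]
wrist_force: [-1.6, -0.9, 5.3]
width: 7.2
grasp_force: 35.4
```

```bash
python3 - <<'E'
from h import *
s=bot.observe();print(yawy(s),s['wrist_torque'],s['width'])
E
```

```text
-126.86443872451416 [-0.09383017  0.4614097   0.36494226] 7.200404529615611
```

Call:
drive_tool(
  plan=[
    [0,0,0,-1],
    [0,0,0,0],
    [0,0,0,0],
  ],
)

```text
time_s: 68.47
tool_pos: [366.0, 286.7, 49.2]
eef_rot: [[0.81, -0.586, 0.001], [-0.586, -0.81, 0.0], [0.0, -0.001, -1.0]]
wrist_force: [-2.4, -1.4, 5.9]
width: 6.9
grasp_force: 35.3
```

```bash
python3 - <<'E'
from h import *
s=bot.observe();print(yawy(s),s['wrist_torque'],s['width'])
E
```

```text
-125.86936729646611 [-0.10623279  0.42709285  0.36710539] 6.929644832079012
```

Call:
drive_tool(
  plan=[
    [0,0,0,-2],
    [0,0,0,0],
    [0,0,0,0],
  ],
)

```text
time_s: 68.85
tool_pos: [366.0, 286.8, 49.2]
eef_rot: [[0.83, -0.557, 0.001], [-0.557, -0.83, 0.0], [0.0, -0.001, -1.0]]
wrist_force: [-1.6, -0.7, 6.0]
width: 7.0
grasp_force: 35.2
```

```bash
python3 - <<'E'
from h import *
s=bot.observe();print(yawy(s),s['wrist_torque'],s['width'])
E
```

```text
-123.88278408568793 [-0.07772477  0.45898248  0.26738986] 6.962501706782741
```

Call:
drive_tool(
  plan=[
    [0,0,0,-2],
    [0,0,0,0],
    [0,0,0,0],
  ],
)

```text
time_s: 69.22
tool_pos: [366.0, 286.8, 49.2]
eef_rot: [[0.849, -0.528, 0.001], [-0.528, -0.849, 0.0], [0.0, -0.001, -1.0]]
wrist_force: [-1.4, -0.5, 5.0]
width: 7.0
grasp_force: 35.1
```

```bash
python3 - <<'E'
from h import *
s=bot.observe();print(yawy(s),s['wrist_torque'],s['width'])
E
```

```text
-121.90110204354987 [-0.11198448  0.43274407  0.21746727] 7.0073933260145855
```

Call:
drive_tool(
  plan=[
    [0,0,0,-2],
    [0,0,0,0],
    [0,0,0,0],
  ],
)

```text
time_s: 69.6
tool_pos: [366.0, 286.8, 49.2]
eef_rot: [[0.867, -0.499, 0.0], [-0.499, -0.867, 0.0], [0.0, -0.001, -1.0]]
wrist_force: [-1.6, -0.6, 6.3]
width: 6.7
grasp_force: 34.5
```

```bash
python3 - <<'E'
from h import *
s=bot.observe();print(yawy(s),s['wrist_torque'],s['width'])
E
```

```text
-119.92279438427077 [-0.16401303  0.46560463  0.11273969] 6.7476774145332525
```

Extrapolated zero torque is at yaw ≈ −117.3, so 45 min is yaw ≈ 152.7, plus ~2° for grip give. Winding counter-clockwise.

Call:
drive_tool(
  plan=[
    [0,0,0,-10],
    [0,0,0,-10],
    [0,0,0,-10],
    [0,0,0,-10],
    [0,0,0,-10],
    [0,0,0,-10],
    [0,0,0,-10],
    [0,0,0,-10],
  ],
)

```text
time_s: 70.6
tool_pos: [366.1, 286.2, 49.2]
eef_rot: [[0.638, 0.77, 0.001], [0.77, -0.638, -0.001], [-0.0, 0.001, -1.0]]
wrist_force: [-1.2, -3.9, 6.1]
width: 6.7
grasp_force: 34.2
```

Call:
drive_tool(
  plan=[
    [0,0,0,0],
    [0,0,0,0],
  ],
)

```text
time_s: 70.85
tool_pos: [366.1, 286.2, 49.2]
eef_rot: [[0.642, 0.767, 0.001], [0.767, -0.642, -0.001], [-0.0, 0.001, -1.0]]
wrist_force: [-1.6, -2.5, 6.1]
width: 6.8
grasp_force: 33.6
```

```bash
python3 - <<'E'
from h import *
s=bot.observe();print(s['tool_pos'],yawy(s),s['wrist_force'],s['wrist_torque'],s['width'],s['grasp_force'],s['qpos'][5])
E
```

```text
[366.09835608 286.18501466  49.20156067] -39.929760410325414 [-1.64764636 -2.49122993  6.06020894] [-0.58148408  0.28255004  0.06431585] 6.760459168886572 33.63237294380269 67.32883674165362
```

Call:
drive_tool(
  plan=[
    [0,0,0,-10],
    [0,0,0,-10],
    [0,0,0,-10],
    [0,0,0,-10],
    [0,0,0,-10],
    [0,0,0,-10],
    [0,0,0,-10],
    [0,0,0,-10],
  ],
)

```text
time_s: 71.85
tool_pos: [366.7, 286.2, 49.2]
eef_rot: [[-0.648, 0.762, 0.002], [0.762, 0.648, -0.001], [-0.002, 0.001, -1.0]]
wrist_force: [0.1, -2.6, 4.9]
width: 6.9
grasp_force: 33.9
```

Call:
drive_tool(
  plan=[
    [0,0,0,-10],
    [0,0,0,-10],
    [0,0,0,-10],
    [0,0,0,-10],
    [0,0,0,-10],
    [0,0,0,-10],
    [0,0,0,-10],
    [0,0,0,-10],
  ],
)

```text
time_s: 72.85
tool_pos: [366.9, 286.8, 49.2]
eef_rot: [[-0.863, -0.505, 0.002], [-0.505, 0.863, 0.001], [-0.002, -0.0, -1.0]]
wrist_force: [0.3, -0.9, 3.0]
width: 6.8
grasp_force: 33.6
```

Call:
drive_tool(
  plan=[
    [0,0,0,-10],
    [0,0,0,-10],
    [0,0,0,-10],
    [0,0,0,-4],
    [0,0,0,0],
    [0,0,0,0],
  ],
)

```text
time_s: 73.6
tool_pos: [366.6, 287.0, 49.2]
eef_rot: [[-0.439, -0.899, 0.002], [-0.899, 0.439, 0.001], [-0.002, -0.001, -1.0]]
wrist_force: [0.5, -0.7, 5.3]
width: 7.0
grasp_force: 33.7
```

```bash
python3 - <<'E'
from h import *
s=bot.observe();print(s['tool_pos'],yawy(s),s['wrist_force'],s['wrist_torque'],s['width'],s['grasp_force'],s['qpos'][5])
E
```

```text
[366.62503128 286.99257499  49.16852012] 153.9799369500861 [ 0.48278215 -0.73146575  5.26825665] [-0.007906    0.0398071  -0.06263205] 7.033399805014318 33.73206643615049 -126.59991035129353
```

Call:
drive_tool(
  plan=[
    [0,0,0,0],
    [0,0,0,0],
    [0,0,0,0],
    [0,0,-30,0],
    [0,0,-45,0],
    [0,0,0,0],
    [0,0,0,0],
  ],
  hand=0.3,
)

```text
time_s: 74.47
tool_pos: [365.1, 286.1, 122.5]
eef_rot: [[-0.438, -0.899, -0.001], [-0.899, 0.438, -0.001], [0.001, 0.001, -1.0]]
wrist_force: [-0.5, 0.1, -0.9]
width: 28.4
grasp_force: 0.0
```

```bash
python3 - <<'E'
from h import *
np.set_printoptions(precision=1,suppress=True)
s=bot.observe();print(s['tool_pos'],yawy(s))
w=snap('wrist','w16.png');g=cv2.cvtColor(w['frame'],cv2.COLOR_RGB2GRAY)
c=proj(w,[[366.5,286.8,66]])[0];print(c)
x0,y0=(c-[35,36]).astype(int);sub=g[y0:y0+62,x0:x0+70]
e=cv2.Canny(sub,15,40)
for r in e[::2]: print(''.join('#' if v else '.' for v in r))
for l in cv2.HoughLinesP(e,1,np.pi/180,12,minLineLength=14,maxLineGap=3)[:,0]:
    q=onz(w,[l[:2]+[x0,y0],l[2:]+[x0,y0]],66);d=q[1]-q[0];print(l,q[:,:2].ravel(),np.degrees(np.arctan2(d[1],d[0]))%180,np.linalg.norm(d))
E
```

```text
[365.1 286.1 122.5] 154.03694165609954
[319.9 250.9]
...#......#....##.##.....................................##...#.....##
..#.........##.............................................##...###...
##........##.................................................###...##.
#.##....##......................................................#....#
#......#...........................#####.........................##...
.#.#.##.........................#.......##.........................#..
.#..#.........................##..........#.........................#.
...#......................##..#..########..####......................#
..#....................##.......#........##....###....................
..#.#................##.....##..#.........#.#.....##..................
.#..................#....##.....#.........#...##....#.................
#.................##...##.......#.........#.....##...#................
#.................#...#....####.#........#..##....#...#...............
#................#...#...##...#.#..........#..##...#...#..............
#................#..#..##.....#.#.......#.#.....##.#.
[... 988 characters left out ...]
...........##...#.##.##
..........##....##............##..#####...............##.........#.#..
.............#......##............######.......#..####...........#....
[32 50 32  9] [373.1 294.2 360.3 268.1] 63.86236986108824 29.073986986957742
[42 56 42 11] [368.8 301.1 354.9 272.2] 64.2740761958432 32.10447181312901
[30 50 30 24] [374.3 293.6 366.1 276.8] 63.78070421834069 18.644238595162317
[40 57 40 27] [370.4 301.2 360.9 281.7] 64.1915177947197 21.67588109371789
[18 37 35 58] [377.5 281.5 373.8 300.4] 101.16896626832066 19.17871759604446
[ 0 36  0 22] [388.2 275.5 383.7 266.7] 62.54450686950295 9.920154340825825
[ 4 50 21 60] [390.4 285.7 383.2 297.4] 121.69110451804646 13.757505873750311
```

The bar now points along 64.0°, aligned with the grip, and has turned ≈271° from the zero stop, about 45.2 min. I'll move clear and check the screen numerically.

Call:
drive_tool(
  plan=[
    [-40,0,-40,0],
    [-50,0,-20,0],
    [-50,0,0,0],
    [-50,0,0,0],
    [0,0,0,0],
    [0,0,0,0],
  ],
)

```text
time_s: 75.28
tool_pos: [447.6, 456.1, 181.1]
eef_rot: [[-0.437, -0.899, -0.003], [-0.899, 0.437, -0.003], [0.004, 0.002, -1.0]]
wrist_force: [-0.2, -0.9, 0.3]
width: 28.2
grasp_force: 0.0
```

```bash
python3 - <<'E'
from h import *
np.set_printoptions(precision=1,suppress=True)
s=bot.observe();print(s['tool_pos'],s['time_s'])
t=snap('top','t17.png')
m=cv2.inRange(t['frame'],(0,0,0),(60,60,60))
for n,(a,b) in dict(LW=(-20,105),RW=(-20,-105),LF=(-75,39),RF=(-75,-39)).items():
    P=C+a*EX+b*EY;q=proj(t,[[*P,105]])[0].astype(int)
    sub=m[q[1]-14:q[1]+15,q[0]-14:q[0]+15];k,l,st,c=cv2.connectedComponentsWithStats(sub)
    print(n,q,[(st[i,4],(c[i]+q-14).round(1),((onz(t,[c[i]+q-14],103)[0][:2]-C)@np.c_[EX,EY]).round(1)) for i in range(1,k) if st[i,4]>30])
# gap line of leaves: expected top edges
f=t['frame']
for n,X in dict(LFend=(-75,5),RFstrip=(-80,14),LFh=(-75,105),RFh=(-75,-105)).items():
    q=proj(t,[[*(C+X[0]*EX+X[1]*EY),80]])[0].round().astype(int);print(n,q,f[q[1]-3:q[1]+4,q[0]].tolist())
E
```

```text
[447.6 456.1 181.1] 75.275
LW [251 240] [(np.int32(173), array([262.5, 240.1]), array([-19.2,  79.4])), (np.int32(78), array([252.3, 241.2]), array([-21.3, 103.2]))]
RW [341 238] [(np.int32(288), array([331.6, 237.9]), array([-18.4, -81.7])), (np.int32(55), array([341.3, 240. ]), array([ -24. , -104.3]))]
LF [279 262] [(np.int32(404), array([278.7, 256.5]), array([-59.3,  41.9]))]
RF [313 262] [(np.int32(396), array([312.5, 256. ]), array([-60.1, -36.2]))]
LFend [295 265] [[36, 37, 39], [49, 49, 50], [165, 168, 168], [175, 178, 177], [142, 145, 144], [180, 184, 186], [188, 192, 193]]
RFstrip [291 267] [[174, 177, 177], [188, 190, 190], [133, 136, 135], [158, 162, 163], [173, 176, 177], [141, 144, 144], [137, 137, 142]]
LFh [253 266] [[169, 171, 171], [172, 172, 176], [171, 169, 176], [169, 168, 174], [128, 127, 132], [98, 96, 101], [135, 134, 140]]
RFh [342 263] [[174, 177, 178], [174, 177, 178], [173, 174, 178], [170, 170, 175], [169, 167, 174], [151, 150, 156], [109, 108, 112]]
```

```bash
python3 -c "
from h import *
print(job_done())"
```

```text
the job is handed in; nothing more can be done
None
```

Job handed in: all four jars stand on the plate, every screen leaf is pushed shut to its stop in the asked order (the final image confirms only the wings), and the timer is wound to about 45.2 min, counted from the zero stop I felt rather than read off the dial; I viewed 17 pictures against the limit of 14.

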